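# Weigh the gear basket and record it

### The arm

A 6-joint arm with a two-finger parallel gripper is mounted at the origin on the work surface. World frame = base frame: x ahead of the robot, y to its left, z up, the work surface at z = 0. Lengths are in m, angles in rad, forces in N, time in s.
With the tool pointing down it reaches from about 0.325 to 1 m from the base axis. Payload 5.1 kg.
Tool frame: the origin (TCP) lies between the finger pads; the fingertips stand ctrl.tips_ahead ahead of it and the grasp point (between the pads) is the TCP (ctrl.tips_ahead is the distance from the TCP to the fingertips, in m); y points along the fingers, z is the direction in which the jaws open and shut, and the axes are right-handed (so a half turn about y gives the same grasp; the last joint's range is limited). The gripper opens to 85 mm and grips with 20 to 120 N. Pads are 22 mm wide; open, the fingers measure 114 mm over their backs; the gripper's body (76 mm by 85 mm) begins 54 mm behind the grasp point. The pads swing forward as they close: fully open they stand 13 mm farther back than shut.
Start: joints at [1.121, 0.124, 1.65, -0, 1.367, -0.083], TCP at [0.233, 0.607, 0.25] pointing down, gripper open.
Joint ranges: [-2.61, 2.61], [-1.02, 2.33], [0.03, 2.71], [-1.35, 4.49], [0.32, 2.68], [-2.91, 2.91]. Speed limits (rad/s): [2.57, 2.57, 3.14, 3.14, 3.14, 3.14].

### API

Orientations are given as a unit quaternion [x, y, z, w].
In Python, from station import ctrl gives the robot as it stands.
- The arm moves only by the shell command python3 -m handwheel 'ROWS' [FORCE]. ROWS is JSON, a list of rows, each a list of 3 entries, a list of its own where there are three numbers: the opening, from 0 (shut) to 1 (fully open), then the shift along the tool's x, y, z in cm, then the turn about the tool's y in degrees. A call has 1 to 10 rows; each row is the pose to reach, as a shift and turn from the pose measured when the call began, along the tool's axes at that moment; what a row does not reach only later rows make up. A row lasts 1/8 s, in which the tool goes at most 62.5 mm and 10.7 degrees, less where a joint would pass 70% of its speed; a pose out of reach is approached as far as the arm can. A call with a gripper value outside its range is refused whole. The fingers move at their own pace and stop on an object; FORCE is the grip in N (left out, the last holds). Time passes only in rows, so rows that repeat a pose let the fingers close. It gives the time, the measured TCP pose, the force and the opening at its end, in the units of the state.
- ctrl.observe(): the state, without advancing time (a new reading comes with each control period).
- ctrl.read_camera(name): name is "scene" or "top"; returns a dict with "color" (384x512x3 uint8, red, green, blue), "fx", "fy", "cx", "cy" (pixels), "dist_coeffs" ([k1, k2, p1, p2, k3] as OpenCV has them; the pictures are not rectified), "rvec" (rotation vector, rad) and "tvec" (3), from world to camera coordinates, as OpenCV has them. Camera axes: x right, y down, z forward; pixel columns grow to the right and rows downward; lengths in m; the calibration is good to about 2 mm. A picture is of the moment at which its call begins. There is no depth.
- ctrl.close_job(): hands the job in, once; it reports no verdict.
Trained networks look in the newest picture that a camera, given by its name, has taken for a name from the list of things; names that differ only in an ending like _2 or _b are one class to them, and where a whole thing is asked for, a point or a joint stands for the part that bears it (a point fixed in the world has none). Each returns a list of dicts, best first, with "conf" (0 to 1); they miss things now and then, are a little off and sometimes report something else, mostly with a low value. They report only what shows in the picture. A call takes as long as a camera call.
- ctrl.outline_of(name, camera): "mask" (384x512 bool, what is visible of it) and "bbox" ([centre column, centre row, width, height] in pixels, round what is visible of it).
The state is a dict: "clock": time; "joint_positions": joint angles; "dq": joint speeds; "effort": joint torques, N m; "position": TCP position; "eef_rot": TCP orientation; "ft_force": force on the tool from outside, world axes, zero at the start; "torque": the same for the moment, N m; "gripper_width": finger opening in m.
Only numpy, scipy, OpenCV 4.12 (cv2) and the standard library are available. Lean on these libraries where they do the work, as an engineer would, in place of code of your own. Each camera call takes 0.05 s, during which the arm holds its last target.

### The job

Hang the parts basket that holds the gear by its handle bar on the two-pronged hook of the sprung scale, easing its weight on so that the pointer never jumps, let go and let the pointer settle. Then, with the basket hanging, push the recorder's big round button fully down without forcing it, keep it down for about half a second, and let it come back up. Do not shift the other basket.

Things in the scene. Friction and masses are not known exactly. Their poses are not given: they have to be found in the camera images.
- gear_basket_handle (a point): middle of the black grip (18 x 44 x 22 mm high) in the centre of the handle bar of the steel basket that holds one toothed gear (80 mm wide) with an upright shaft stub. The bar, 10 mm thick, runs along this frame's y, 150 mm above the basket's underside; z up. Under the grip nothing in the basket rises above 82 mm.
- gear_basket: the same basket, open, 100 mm (x) by 140 mm (y) by 45 mm high; 10 mm uprights at y = +-66 mm carry the bar, rigid with the basket. Origin at the centre of its underside, y along the bar, z up. It weighs 0.35 to 0.6 kg, not known beforehand, centred under the bar.
- ring_basket_handle (a point): the same point of the other basket, of the same make and size, which holds three bearing rings 44 mm wide; this one stays where it is.
- cradle (a point): on the scale's moving hook: where the middle of the basket's bar comes to rest, half-way between the prongs; 260 mm above the table when empty. Prongs: 10 mm round, at y = +-40 mm, each a V open at the top, tip 35 mm in front (-x) and at most 18 mm above this point. x level, towards the post 150 mm behind; the bar must lie along y; z up.
- scale_base: grey scale that carries the hook; origin on the table below the cradle, x towards the post. Foot plate 12 mm high, x = -80 to 210 mm; housing 122 mm high from x = 110 mm; white scale plate beside the post (x = 130, y = 60 to 110 mm) up to 245 mm. The basket goes on from the open end (-x): prongs pass between bar and basket, then it is lowered.
- scale (a joint): how far hook and pointer have sunk (m): 0 empty, about 6 mm per newton of load (160 N/m), lightly damped, stop at 0.060; the basket sinks it by 18 to 37 mm. Moving faster than 0.15 m/s is a jolt.
- button_collar: black collar, 68 mm wide, 3 mm high, of the recorder's push button on a sloping panel. Origin at its centre on the panel's face, 100 mm above the table; z out of the panel along the button's stroke, 40 degrees from vertical; y level; x up the slope. The round grey cap, 44 mm wide, stands 16 to 30 mm off the panel when up: this differs each time and is not measured.
- console: grey recorder console, 140 mm wide (y), 216 mm high; origin on the table straight below the collar's centre, front towards -x. A 140 mm wide read-out box overhangs the sloping panel: its flat front is at x = -2 mm, its underside 151 mm and its top 216 mm above the table, so the button must be pressed along its sloping stroke, not from straight above.
- record_button (a joint): how far the button is pressed (m): 0 up, 0.010 fully down; it starts to give at 3 N, is fully down at 10 N and there meets a rubber stop that soon gets hard; it springs back when let go. More than 60 N is forcing it.

How it is judged:
By the outcome, as a careful person would: the job done as asked, in the order asked, and still so for the second after the job is handed in, with the robot touching nothing.
It also fails if it takes over 64 s, if anything falls off the work surface, if the arm or the gripper's body presses on something with over 40 N, if the wrist force passes 120 N, or if a joint passes its speed limit or range.

## Working session

There is one attempt and no reset: what is moved stays moved. The work goes in short steps, Python scripts to look and compute and a shell command to move; the robot and the scene stay as the last step left them, time stands still between calls to the robot, and variables do not carry over. Pictures are saved under pics/ and viewed, and the job is handed in when it is done.

```bash
ls; mkdir -p pics
python3 - <<'E'
from station import ctrl
import cv2,numpy as np
print(ctrl.observe(), ctrl.tips_ahead)
for c in("scene","top"):
    r=ctrl.read_camera(c)
    cv2.imwrite(f"pics/{c}0.png",cv2.cvtColor(r["color"],cv2.COLOR_RGB2BGR))
    print({k:np.round(v,4).tolist() for k,v in r.items() if k!="color"})
    for n in("gear_basket_handle","gear_basket","ring_basket_handle","cradle","scale_base","button_collar","console","record_button"):
        try:
            for d in ctrl.outline_of(n,c)[:3]: print(c,n,round(d["conf"],2),np.round(d["bbox"],1))
        except Exception as e: print(n,e)
E
```

```text
pics
{'clock': 0.0, 'joint_positions': array([ 1.12138510e+00,  1.24509126e-01,  1.65169638e+00,  1.98648869e-05,
        1.36752055e+00, -8.26187107e-02]), 'dq': array([-3.57181499e-04,  1.69483913e-04, -1.44739530e-03,  7.75511245e-05,
        1.44299679e-03,  7.02211556e-04]), 'effort': array([-1.03510480e-03, -4.23617113e+01, -3.65444756e+01, -1.14670725e-04,
        6.86727231e-03, -2.45779610e-07]), 'position': array([0.23288358, 0.60622131, 0.24903716]), 'eef_rot': array([ 0.69597387, -0.12916126,  0.12875141, -0.69452201]), 'ft_force': array([ 1.06419626, -0.2510238 ,  0.23911103]), 'torque': array([-0.00801516,  0.03616358,  0.01960952]), 'gripper_width': 0.08518564955733307} 0.019
{'fx': 397.7114, 'fy': 397.7114, 'cx': 249.3895, 'cy': 190.7563, 'dist_coeffs': [-0.0664, 0.0, 0.0, 0.0, 0.0], 'rvec': [2.1829, 1.523, -0.4447], 'tvec': [-0.2142, -0.3382, 1.5518]}
scene gear_basket_handle 0.95 [187.9 257.9  59.1  50.1]
scene gear_basket_handle 0.5 [277.  199.2  60.8  91.2]
scene gear_basket 0.68 [187.4 260.6  58.1  48.5]
scene ring_basket_handle 0.76 [118.3 218.8  60.   46.3]
scene cradle 0.7 [275.1 199.5  57.   91.4]
scene scale_base 0.72 [278.6 218.4  82.2 130.4]
scene console 0.71 [327.6 170.4  72.7  77.4]
{'fx': 351.9636, 'fy': 351.9636, 'cx': 253.2158, 'cy': 193.5755, 'dist_coeffs': [-0.0088, 0.0, 0.0, 0.0, 0.0], 'rvec': [2.1704, -2.1348, 0.2095], 'tvec': [-0.0195, 0.5806, 0.9452]}
top gear_basket_handle 0.79 [317.6 179.9  63.4  43.2]
top gear_basket 0.65 [319.  178.2  63.2  40.4]
top ring_basket_handle 0.95 [382.1 250.3  75.9  47.4]
top ring_basket_handle 0.36 [317.4 180.5  64.4  40.6]
top cradle 0.86 [214.9 161.6  47.6  84.8]
top scale_base 0.82 [212.7 174.4  82.8 115.8]
top button_collar 0.8 [134.7 240.4  25.6   9.7]
top console 0.97 [129.2 214.9  81.9  74.4]
top record_button 0.46 [131.9 237.7  18.6   9.7]
top record_button 0.36 [385.9 252.2  81.5  48.7]
```

Run:
```python
import cv2
a=cv2.imread("pics/scene0.png");b=cv2.imread("pics/top0.png")
cv2.imwrite("pics/s1.png",cv2.resize(a[110:310,70:380],None,fx=2.5,fy=2.5,interpolation=cv2.INTER_CUBIC))
cv2.imwrite("pics/t1.png",cv2.resize(b[100:300,70:440],None,fx=2.1,fy=2.1,interpolation=cv2.INTER_CUBIC))
```

```text
(no output)
```

View pics/scene0.png

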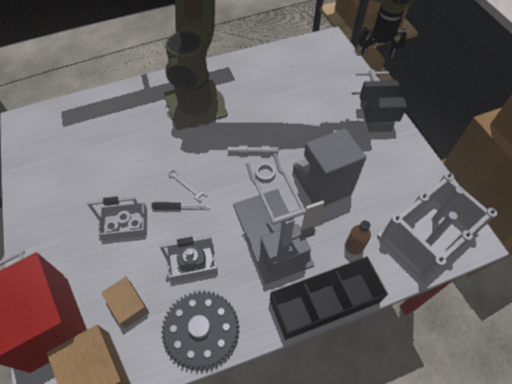

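View pics/s1.png

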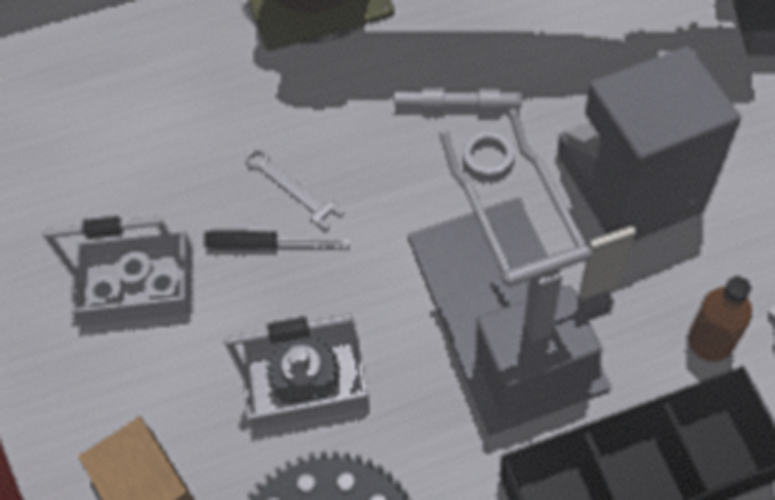

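View pics/t1.png

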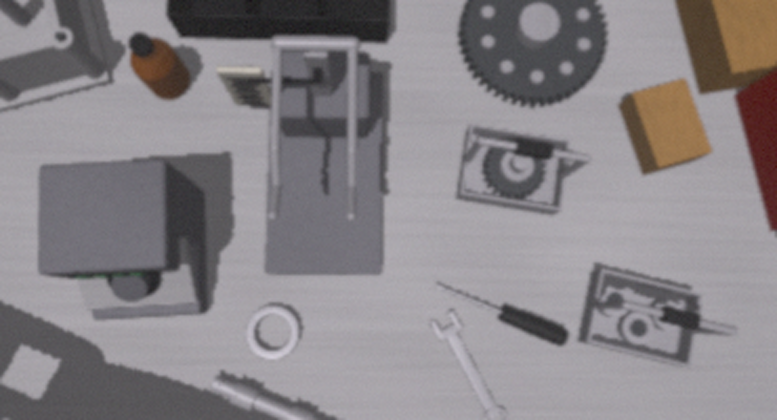

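The pictures show:
- **Gear basket:** about (188,258) in scene and (318,180) in top.
- **Ring basket:** about (118,219) in scene and (382,250) in top.
- **Hook prongs:** they reach toward the bottom of the top view, with tips near (200,203) and (237,203).
- **Button cap:** about (133,236) in top.

Next I'll zoom in for precise picks.

```bash
cat > h.py <<'E'
import numpy as np,cv2,pickle,os
from station import ctrl
def cam(n,fresh=False):
    f=f"/tmp/{n}.pkl"
    r=ctrl.read_camera(n); return r
class C:
    def __init__(s,r):
        s.K=np.array([[r["fx"],0,r["cx"]],[0,r["fy"],r["cy"]],[0,0,1.]]);s.d=np.array(r["dist_coeffs"],float)
        s.r=np.array(r["rvec"],float);s.t=np.array(r["tvec"],float);s.R=cv2.Rodrigues(s.r)[0];s.o=-s.R.T@s.t;s.im=r["color"]
    def p(s,X): return cv2.projectPoints(np.atleast_2d(np.array(X,float)),s.r,s.t,s.K,s.d)[0][:,0]
    def ray(s,u):
        q=cv2.undistortPoints(np.array([[u]],float),s.K,s.d)[0,0]; v=s.R.T@np.array([q[0],q[1],1]);return v/np.linalg.norm(v)
    def z(s,u,z): v=s.ray(u);return s.o+v*(z-s.o[2])/v[2]
def tri(c1,u1,c2,u2):
    v,w=c1.ray(u1),c2.ray(u2);A=np.stack([v,-w],1);k=np.linalg.lstsq(A,c2.o-c1.o,rcond=None)[0]
    a,b=c1.o+k[0]*v,c2.o+k[1]*w;return (a+b)/2,np.linalg.norm(a-b)
def crop(c,x0,y0,w,h,s,fn,grid=10):
    im=cv2.resize(cv2.cvtColor(c.im[y0:y0+h,x0:x0+w],cv2.COLOR_RGB2BGR),None,fx=s,fy=s,interpolation=cv2.INTER_CUBIC)
    im=cv2.convertScaleAbs(im,alpha=1.3)
    for x in range((x0+9)//10*10,x0+w,grid):
        cv2.line(im,(int((x-x0+.5)*s),0),(int((x-x0+.5)*s),6),(0,0,255),1);cv2.putText(im,str(x),(int((x-x0+.5)*s)-10,16),0,.35,(0,0,255))
    for y in range((y0+9)//10*10,y0+h,grid):
        cv2.line(im,(0,int((y-y0+.5)*s)),(6,int((y-y0+.5)*s)),(0,0,255),1);cv2.putText(im,str(y),(8,int((y-y0+.5)*s)+4),0,.35,(0,0,255))
    cv2.imwrite(fn,im)
E
python3 - <<'E'
from h import *
s=C(cam("scene"));t=C(cam("top"))
pickle.dump((s,t),open("/tmp/c0.pkl","wb"))
crop(s,150,225,80,60,10,"pics/sg.png");crop(t,275,150,90,60,8.5,"pics/tg.png")
crop(s,235,150,100,75,8,"pics/sc.png");crop(t,180,105,90,130,4.5,"pics/tc.png")
crop(s,290,130,80,60,10,"pics/sb.png");crop(t,80,165,110,90,7,"pics/tb.png")
print(s.o,t.o, t.z((318,180),0), t.z((130,240),.1),t.z((218,210),.26))
E
```

```text
[ 1.11236822 -0.16262165  1.14211985] [0.42169442 0.02182201 1.02593068] [ 0.63340679 -0.20482944  0.        ] [0.44458697 0.30858112 0.1       ] [0.50842054 0.07340846 0.26      ]
```

View pics/sg.png

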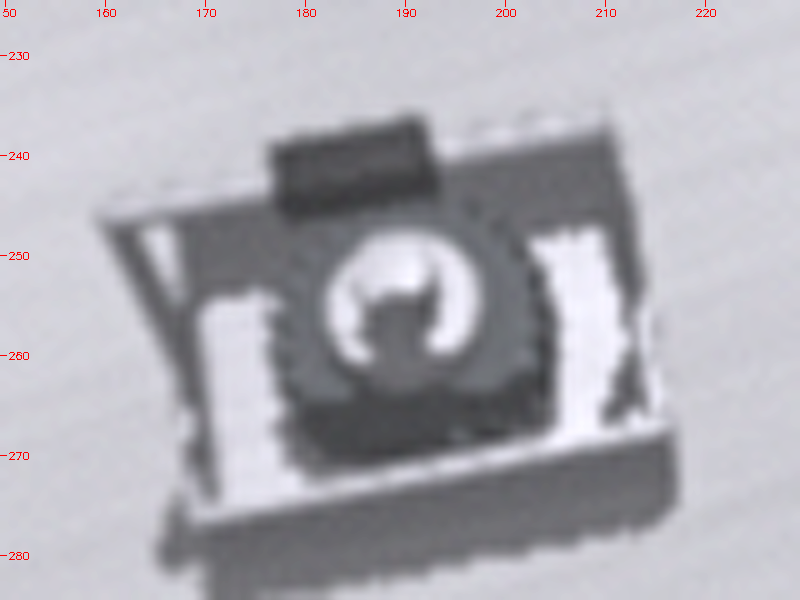

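View pics/tg.png

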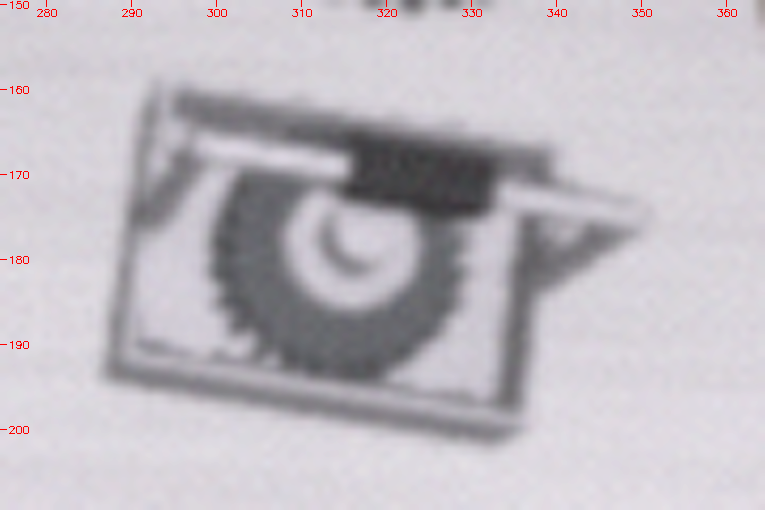

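View pics/sc.png

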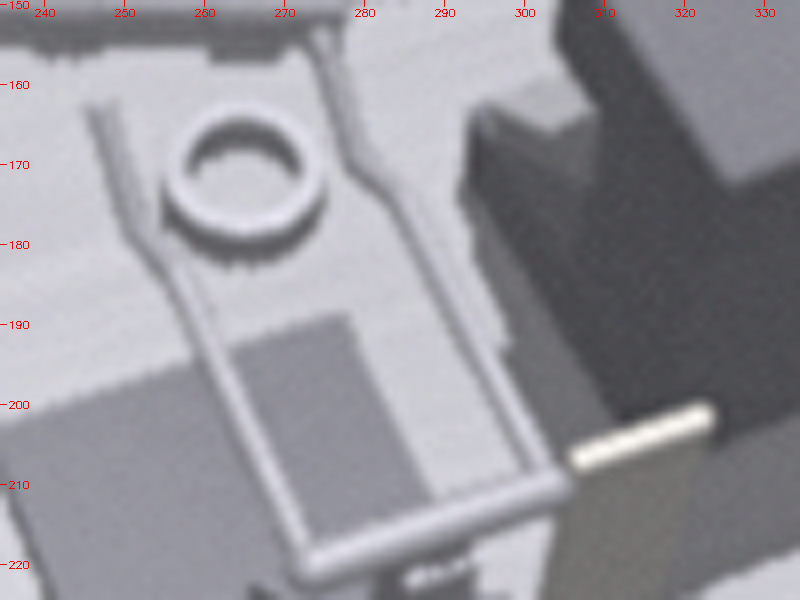

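View pics/tc.png

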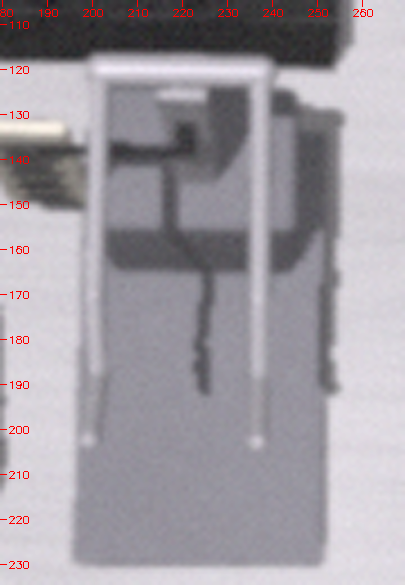

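View pics/sb.png

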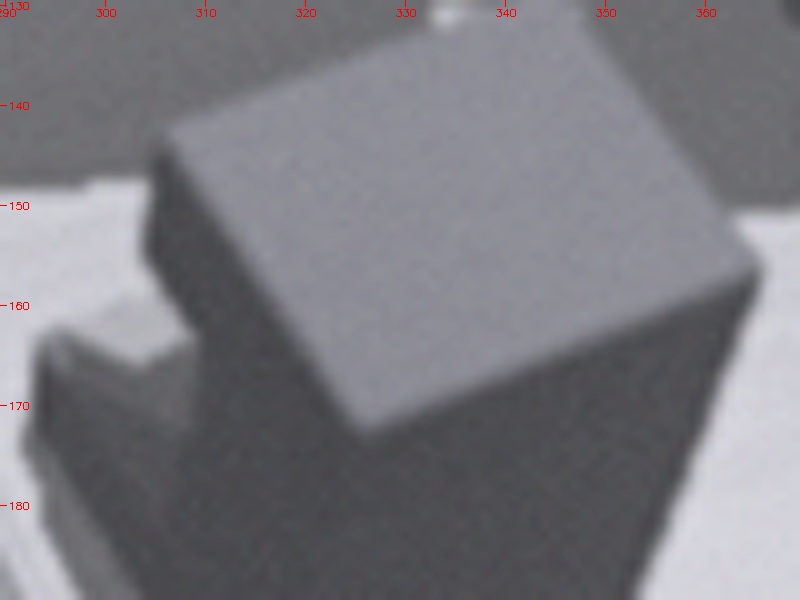

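View pics/tb.png

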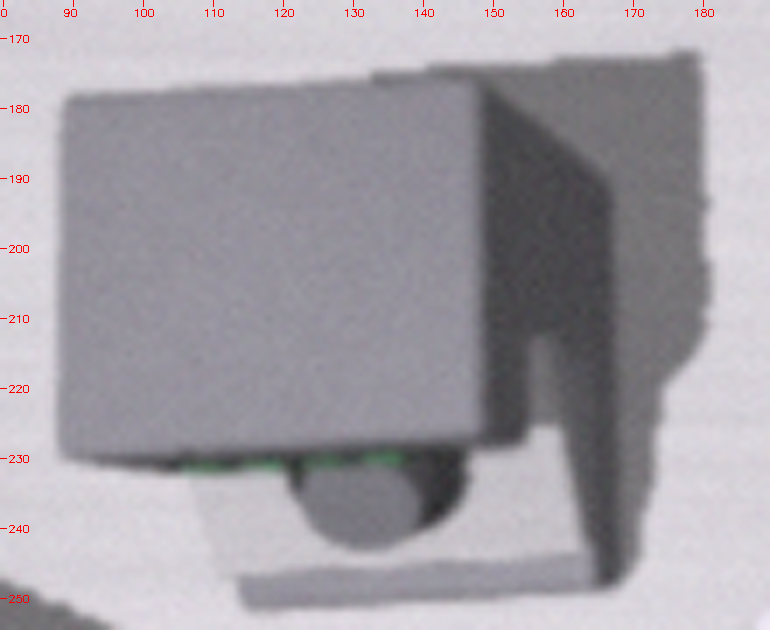

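Run:
```python
from h import *
from scipy.spatial.transform import Rotation as Ro
s,t=pickle.load(open("/tmp/c0.pkl","rb"))
o=ctrl.observe();M=Ro.from_quat(o["eef_rot"]).as_matrix();print("tool axes cols\n",M.round(3))
def T(n,us,ut):
    X,e=tri(s,us,t,ut);print(n,X.round(4),"gap",round(e,4));return X
T("grip c",(185.2,241.3),(324,170.3))
a=T("bar -y",(160,246),(350,174.8));b=T("bar +y",(210.5,237.5),(297.5,166));d=b-a;print("len",np.linalg.norm(d),"yaw of bar y",np.degrees(np.arctan2(-d[0],d[1])))
print("bar ends z=.15 top",t.z((350,174.8),.15),t.z((297.5,166),.15))
# rim corners
for n,u in(("-x+y",(288.5,193.5)),("-x-y",(334,199.5)),("+x-y",(338.5,167)),("+x+y",(293.5,160.5))):print(n,t.z(u,.045).round(4))
a=T("tip -y",(275,153),(236.5,203));b=T("tip +y",(246.5,162),(199,202.5))
T("bend -y",(279.5,171.5),(237,187.5));T("bend +y",(251.8,180),(200.5,187.5))
T("back +y",(304,209.5),(199,119.5));T("back -y",(273,219.5),(238.5,119.5))
print("foot front",t.z((196,230),.012),t.z((251.5,230),.012))
T("con +x-y",(326,173),(148.1,175.9));T("con -x-y",(306,142.7),(148.6,226.9));T("con +x+y",(365.7,156),(88.8,178.1))
for u in((88.8,178.1),(148.1,175.9),(148.6,226.9),(88.1,229.9)):print("con216",t.z(u,.216).round(4))
```

```text
tool axes cols
 [[ 0.934  0.     0.359]
 [-0.359  0.     0.934]
 [ 0.    -1.     0.   ]]
grip c [ 0.6276 -0.1855  0.1539] gap 0.0024
bar -y [ 0.6173 -0.2532  0.1532] gap 0.0013
bar +y [ 0.6385 -0.1177  0.1498] gap 0.0033
len 0.1371882855264324 yaw of bar y -8.90019336691792
bar ends z=.15 top [ 0.61782592 -0.2548286   0.15      ] [ 0.6380032  -0.11926253  0.15      ]
-x+y [ 0.5833 -0.11    0.045 ]
-x-y [ 0.5686 -0.2398  0.045 ]
+x-y [ 0.6636 -0.2551  0.045 ]
+x+y [ 0.6799 -0.1247  0.045 ]
tip -y [0.5315 0.0685 0.3108] gap 0.0767
tip +y [0.5173 0.075  0.2691] gap 0.0785
bend -y [0.5696 0.0681 0.2773] gap 0.0755
bend +y [0.556  0.0764 0.235 ] gap 0.0797
back +y [0.7076 0.1193 0.2768] gap 0.0023
back -y [0.7086 0.0336 0.2817] gap 0.002
foot front [0.47795327 0.15108578 0.012     ] [ 0.48047885 -0.0075188   0.012     ]
con +x-y [0.5915 0.2437 0.2125] gap 0.0032
con -x-y [0.4726 0.2355 0.2123] gap 0.0035
con +x+y [0.5817 0.3759 0.2191] gap 0.0005
con216 [0.5823 0.377  0.216 ]
con216 [0.5903 0.2411 0.216 ]
con216 [0.4719 0.2328 0.216 ]
con216 [0.4629 0.3681 0.216 ]
```

Run:
```python
from h import *
s,t=pickle.load(open("/tmp/c0.pkl","rb"))
def T(n,us,ut):
    X,e=tri(s,us,t,ut);print(n,X.round(4),"gap",round(e,4));return X
a=T("tip +y",(275,153),(199,202.5));b=T("tip -y",(246.5,162),(236.5,203))
T("bend +y",(279.5,171.5),(200.5,187.5));T("bend -y",(251.8,180),(237,187.5))
for yy in(( 204.5,187.5),(200,187)):pass
# overlay models
ps,pt=[],[]
def fr(x,y,yaw):
    c,n=np.cos(yaw),np.sin(yaw);return lambda P:(np.array(P,float)@np.array([[c,n,0],[-n,c,0],[0,0,1]])+[x,y,0])
con=fr(.4694,.3006,np.radians(3.8));bas=fr(.628,-.1865,np.radians(-8.7));
n=np.array([-np.sin(np.radians(40)),0,np.cos(np.radians(40))]);ux=np.array([n[2],0,-n[0]]);th=np.linspace(0,6.28,25)[:,None]
def circ(r,h):return con(np.array([0,0,.1])+h*n+r*(np.cos(th)*ux+np.sin(th)*np.array([0,1,0])))
im=t.im.copy();im2=s.im.copy()
def draw(i,c,P,col):
    k=6
    return [tuple(np.int32((q+.5)*k)) for q in c.p(P)]
for c,name,box in((t,"t",(80,160,110,95)),(s,"s",(280,125,95,75)),(t,"tb",(275,150,90,60)),(s,"sb2",(150,225,80,65))):
    x0,y0,w,h=box;k=7;g=cv2.resize(cv2.cvtColor(c.im[y0:y0+h,x0:x0+w],cv2.COLOR_RGB2BGR),None,fx=k,fy=k,interpolation=cv2.INTER_CUBIC)
    def pl(P,col):cv2.polylines(g,[np.int32((c.p(P)-[x0,y0]+.5)*k)],False,col,1)
    pl(circ(.034,.003),(0,0,255));pl(circ(.022,.016),(0,255,0));pl(circ(.022,.03),(255,0,0));pl(circ(.022,.023),(255,255,0))
    pl(con([[-.002,-.07,.216],[-.002,.07,.216],[.12,.07,.216],[.12,-.07,.216],[-.002,-.07,.216]]),(0,255,255))
    for z in(0,.045):pl(bas([[-.05,-.07,z],[.05,-.07,z],[.05,.07,z],[-.05,.07,z],[-.05,-.07,z]]),(0,0,255))
    pl(bas([[0,-.071,.15],[0,.071,.15]]),(0,255,0))
    pl(bas([[-.009,-.022,.161],[.009,-.022,.161],[.009,.022,.161],[-.009,.022,.161],[-.009,-.022,.161]]),(0,255,255))
    cv2.imwrite(f"pics/ov_{name}.png",g)
```

```text
tip +y [0.5218 0.114  0.2796] gap 0.0023
tip -y [0.5221 0.0332 0.2781] gap 0.0
bend +y [0.5603 0.1149 0.2438] gap 0.0006
bend -y [0.5616 0.0334 0.2466] gap 0.0003
```

View pics/ov_t.png

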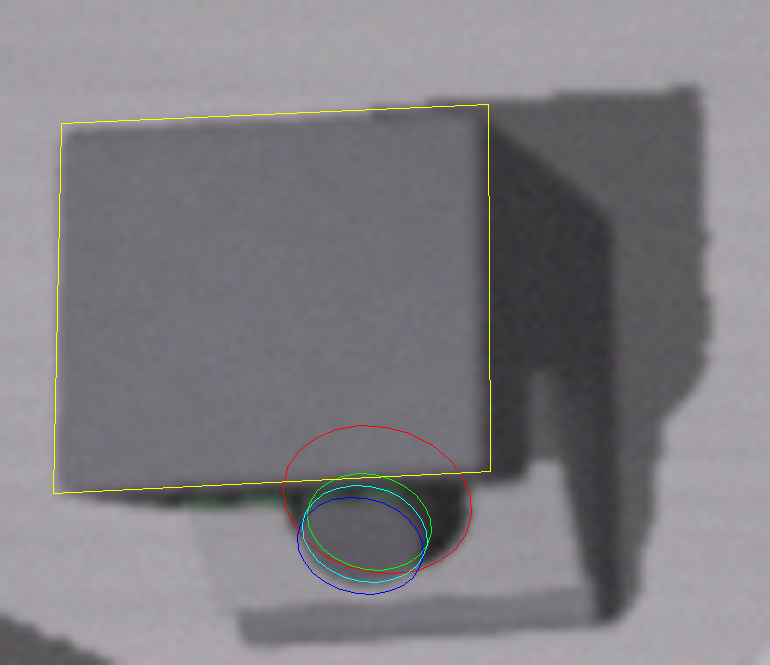

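View pics/ov_tb.png

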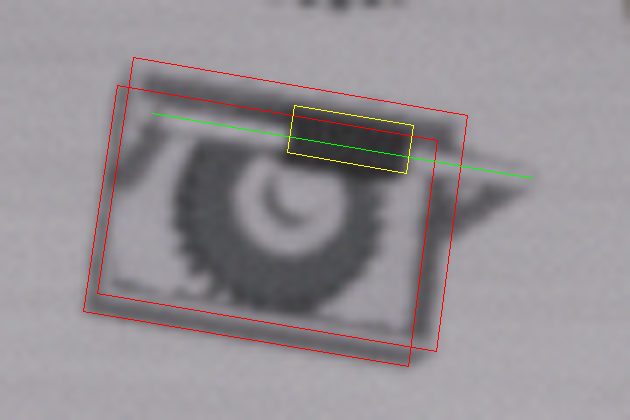

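View pics/ov_sb2.png

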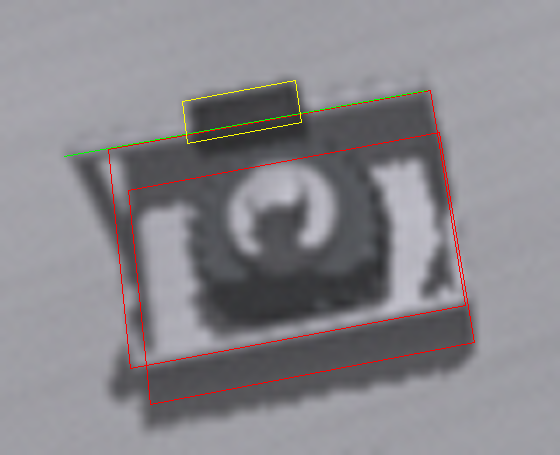

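```bash
cat > go.py <<'E'
# prints shift in tool axes (cm) and turn (deg) to world target x y z yaw(deg of tool z; mod 180)
import sys,numpy as np
from station import ctrl
from scipy.spatial.transform import Rotation as Ro
o=ctrl.observe();M=Ro.from_quat(o["eef_rot"]).as_matrix()
a=[float(v) for v in sys.argv[1:]]
y=np.degrees(np.arctan2(M[1,2],M[0,2]))
print("t",round(o["clock"],2),"pos",o["position"].round(4),"yaw",round(y,2),"ydown",M[:,1].round(3),"F",o["ft_force"].round(2),"w",round(o["gripper_width"],4),"j",o["joint_positions"].round(2))
if len(a)==4: print("shift cm",(M.T@(np.array(a[:3])-o["position"])*100).round(2),"turn",round(-((a[3]-y+90)%180-90),2))
E
python3 go.py .627 -.187 .35 -8.7; grep -c . go.py
```

```text
t 1.0 pos [0.2331 0.6068 0.2504] yaw 68.99 ydown [ 0.  0. -1.] F [-0.16  0.13  0.74] w 0.0853 j [ 1.12  0.12  1.65 -0.    1.37 -0.08]
shift cm [ 65.23  -9.97 -59.97] turn 77.69
9
```

```bash
python3 -m handwheel '[[1,[2,-6,-2],5],[1,[6,-10,-5],14],[1,[11,-10,-10],24],[1,[15,-10,-14],32],[1,[19,-10,-18],40],[1,[23,-10,-22],48],[1,[28,-10,-26],56],[1,[32,-10,-30],64],[1,[36,-10,-34],72],[1,[40,-10,-37],77.7]]' 50; python3 go.py .627 -.187 .25 -8.7
```

```text
clock: 2.25
position: [0.4743, 0.1159, 0.3508]
eef_rot: [0.459, -0.537, 0.538, -0.46]
ft_force: [0.2, -0.1, 0.5]
gripper_width: 0.0855
t 2.25 pos [0.4743 0.1159 0.3508] yaw -8.97 ydown [ 0.001  0.    -1.   ] F [ 0.24 -0.07  0.5 ] w 0.0855 j [ 0.13 -0.29  1.87  0.    1.56  0.29]
shift cm [27.54 10.09 19.8 ] turn -0.27
```

```bash
python3 -m handwheel '[[1,[4,0,3],0],[1,[8.5,0,6],0],[1,[13,0,9.5],0],[1,[18,0,13],0],[1,[23,2,16.5],0],[1,[27.5,6,19.8],-0.3],[1,[27.5,10,19.8],-0.3],[1,[27.5,10,19.8],-0.3]]'; python3 go.py .627 -.187 .15 -8.7
python3 - <<'E'
from h import *
s=C(cam("scene"));t=C(cam("top"));crop(s,140,190,110,100,6,"pics/s2.png");crop(t,270,130,100,90,6,"pics/t2.png")
E
```

```text
clock: 3.25
position: [0.6249, -0.1865, 0.2454]
eef_rot: [-0.462, 0.54, -0.534, 0.459]
ft_force: [0.7, 0.1, 0.2]
gripper_width: 0.0855
t 3.25 pos [ 0.6249 -0.1865  0.2454] yaw -8.74 ydown [-0.008  0.004 -1.   ] F [0.73 0.05 0.21] w 0.0855 j [-0.37  0.14  1.64  0.    1.37 -0.22]
shift cm [0.04 9.54 0.3 ] turn -0.04
```

View pics/s2.png

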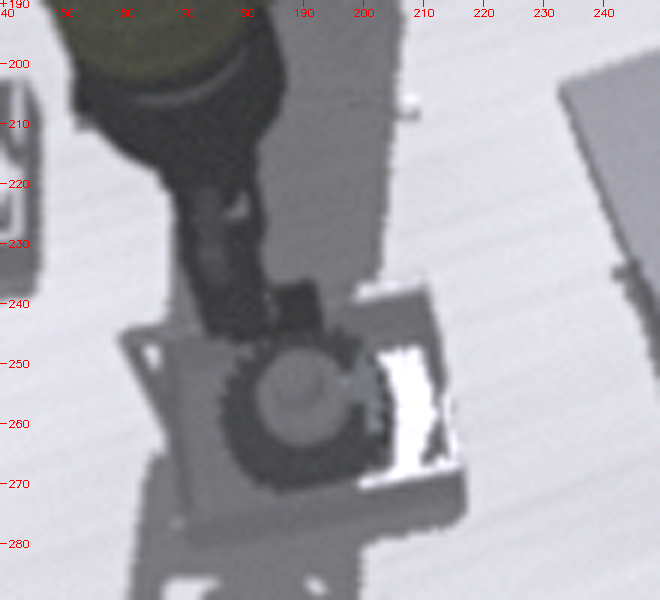

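View pics/t2.png

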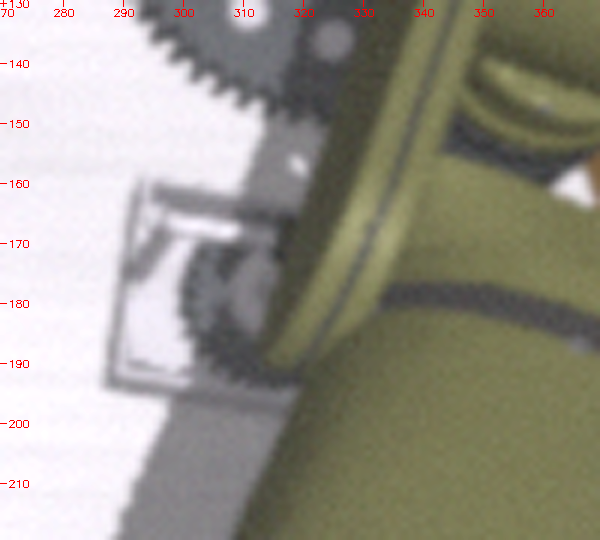

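Both views show the gripper above the black grip at scene (188,240). I'll lower it and close.

```bash
python3 -m handwheel '[[1,[0,5,0.3],0],[1,[0,8.5,0.3],0],[1,[0,9.5,0.3],0],[1,[0,9.5,0.3],0],[0.45,[0,9.5,0.3],0],[0.3,[0,9.5,0.3],0]]' 50; python3 go.py
```

```text
clock: 4.1
position: [0.6314, -0.187, 0.1591]
eef_rot: [0.46, -0.535, 0.538, -0.462]
ft_force: [-0.6, -0.7, -0.0]
gripper_width: 0.0518
t 4.1 pos [ 0.6314 -0.187   0.1591] yaw -8.64 ydown [ 0.005 -0.001 -1.   ] F [-0.61 -0.72 -0.05] w 0.0518 j [-0.37  0.21  1.71  0.    1.22 -0.22]
```

```bash
python3 -m handwheel '[[0.2,[0,0,0],0],[0.1,[0,0,0],0],[0,[0,0,0],0],[0,[0,0,0],0],[0,[0,0,0],0]]' 50; python3 go.py
```

```text
clock: 4.72
position: [0.6313, -0.187, 0.1593]
eef_rot: [0.46, -0.535, 0.538, -0.462]
ft_force: [-2.8, 0.7, 2.7]
gripper_width: 0.017
t 4.72 pos [ 0.6313 -0.187   0.1593] yaw -8.65 ydown [ 0.005 -0.001 -1.   ] F [-2.78  0.67  2.67] w 0.017 j [-0.37  0.21  1.71  0.    1.22 -0.22]
```

```bash
python3 -m handwheel '[[0.4,[0,0,0],0],[0.4,[0,0,0],0],[0.4,[0,0.4,-0.1],0],[0.4,[0,0.9,-0.1],0],[0.4,[0,0.9,-0.1],0],[0,[0,0.9,-0.1],0],[0,[0,0.9,-0.1],0],[0,[0,0.9,-0.1],0],[0,[0,0.9,-0.1],0]]' 60; python3 go.py
```

```text
clock: 5.85
position: [0.6302, -0.1868, 0.1501]
eef_rot: [0.46, -0.535, 0.537, -0.462]
ft_force: [-0.7, 0.0, -1.6]
gripper_width: 0.0174
t 5.85 pos [ 0.6302 -0.1868  0.1501] yaw -8.64 ydown [ 0.004 -0.001 -1.   ] F [-0.72  0.   -1.65] w 0.0174 j [-0.37  0.21  1.72  0.    1.2  -0.22]
```

```bash
python3 go.py .63 -.187 .30 -8.7;python3 go.py .43 -.14 .30 -4;python3 go.py .43 .0742 .30 0.9
```

```text
t 5.85 pos [ 0.6302 -0.1868  0.1501] yaw -8.64 ydown [ 0.004 -0.001 -1.   ] F [-0.72  0.   -1.65] w 0.0174 j [-0.37  0.21  1.72  0.    1.2  -0.22]
shift cm [  0.02 -14.99   0.05] turn 0.06
t 5.85 pos [ 0.6302 -0.1868  0.1501] yaw -8.64 ydown [ 0.004 -0.001 -1.   ] F [-0.72  0.   -1.65] w 0.0174 j [-0.37  0.21  1.72  0.    1.2  -0.22]
shift cm [ -1.62 -15.07 -20.43] turn -4.64
t 5.85 pos [ 0.6302 -0.1868  0.1501] yaw -8.64 ydown [ 0.004 -0.001 -1.   ] F [-0.72  0.   -1.65] w 0.0174 j [-0.37  0.21  1.72  0.    1.2  -0.22]
shift cm [-22.79 -15.09 -23.65] turn -9.54
```

```bash
python3 -m handwheel '[[0,[0,-1,0],0],[0,[0,-3,0],0],[0,[0,-6,0],0],[0,[0,-10,0],0],[0,[0,-13,0],0],[0,[0,-15,0],0],[0,[0,-15,0],0],[0,[0,-15,0],0]]'
python3 - <<'E'
from h import *
s=C(cam("scene"));crop(s,130,150,130,110,6,"pics/s3.png")
E
python3 go.py .43 -.14 .30 -4;python3 go.py .43 .0742 .30 0.9
```

```text
clock: 6.85
position: [0.629, -0.1865, 0.2985]
eef_rot: [0.46, -0.536, 0.537, -0.461]
ft_force: [0.8, -0.4, -3.7]
gripper_width: 0.0172
t 6.9 pos [ 0.6288 -0.1864  0.2978] yaw -8.64 ydown [ 0.001  0.    -1.   ] F [-0.88  0.23 -4.12] w 0.0171 j [-0.37  0.11  1.58  0.    1.45 -0.22]
shift cm [ -1.6   -0.23 -20.36] turn -4.64
t 6.9 pos [ 0.6288 -0.1864  0.2978] yaw -8.64 ydown [ 0.001  0.    -1.   ] F [-0.88  0.23 -4.12] w 0.0171 j [-0.37  0.11  1.58  0.    1.45 -0.22]
shift cm [-22.78  -0.22 -23.57] turn -9.54
```

View pics/s3.png

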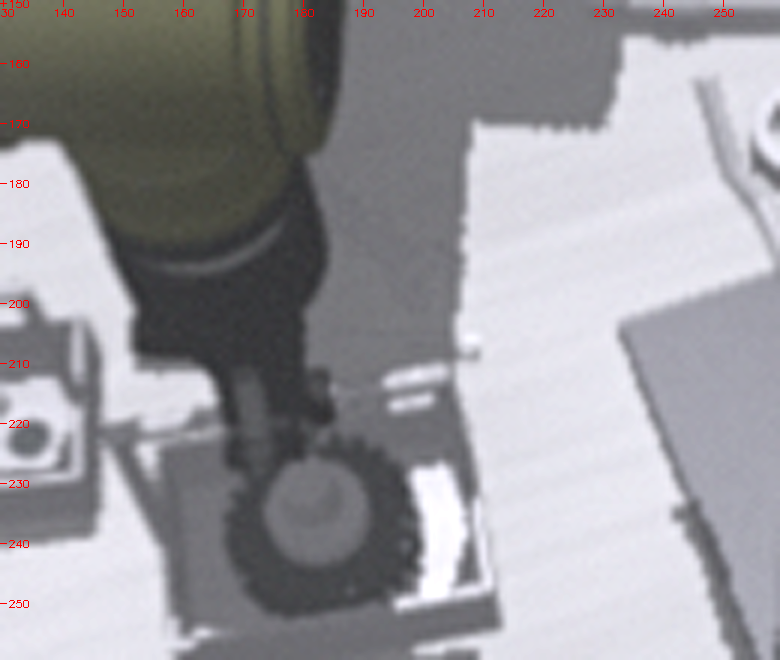

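The basket is up, level and held by its grip at scene (183,217). Now around to the front of the hook.

```bash
python3 -m handwheel '[[0,[-0.5,0,-2.5],0],[0,[-1,-0.3,-6.5],-1],[0,[-1.3,-0.3,-11],-2],[0,[-1.5,-0.3,-16],-4],[0,[-4,-0.3,-20],-5.5],[0,[-8,-0.3,-21.5],-7],[0,[-12.5,-0.3,-22],-8.5],[0,[-17,-0.3,-22.8],-9.5],[0,[-20.5,-0.3,-23.3],-9.5],[0,[-22.8,-0.3,-23.6],-9.5]]'; python3 -m handwheel '[[0,[0,0,0],0],[0,[0,0,0],0]]'
python3 - <<'E'
from h import *
s=C(cam("scene"));crop(s,190,120,130,110,6,"pics/s4.png");t=C(cam("top"));crop(t,170,110,130,130,4.5,"pics/t4.png")
pickle.dump((s,t),open("/tmp/c4.pkl","wb"))
E
python3 go.py .558 .0742 .297 0.9
```

```text
clock: 8.15
position: [0.4289, 0.076, 0.2991]
eef_rot: [0.504, -0.496, 0.495, -0.504]
ft_force: [-0.5, 0.0, -3.2]
gripper_width: 0.017
clock: 8.4
position: [0.4284, 0.0757, 0.2978]
eef_rot: [0.505, -0.497, 0.495, -0.503]
ft_force: [-0.7, -0.2, -4.2]
gripper_width: 0.0172
t 8.5 pos [0.4287 0.0753 0.2985] yaw 0.89 ydown [-0.003  0.    -1.   ] F [ 0.48  0.48 -2.84] w 0.0171 j [ 0.05 -0.4   2.04  0.    1.5   0.03]
shift cm [ 0.32  0.11 12.93] turn -0.01
```

View pics/s4.png

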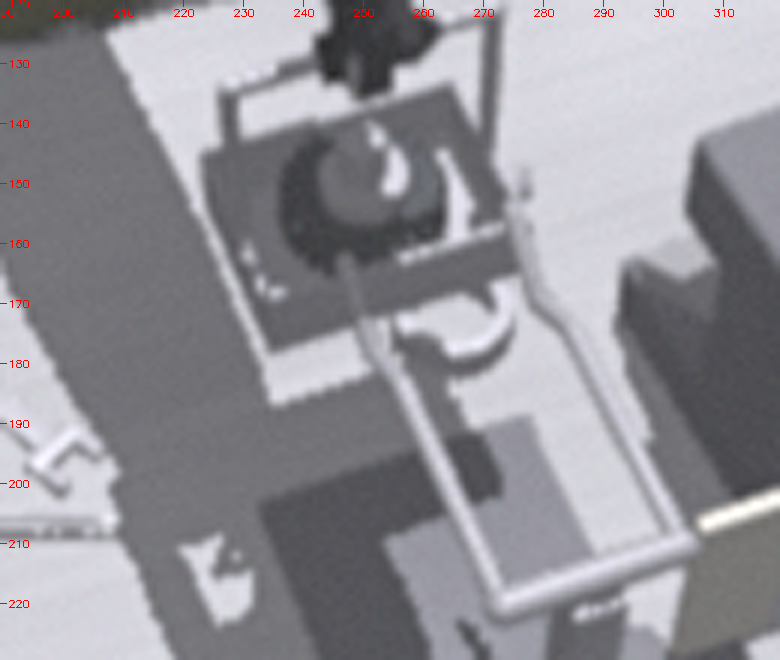

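View pics/t4.png

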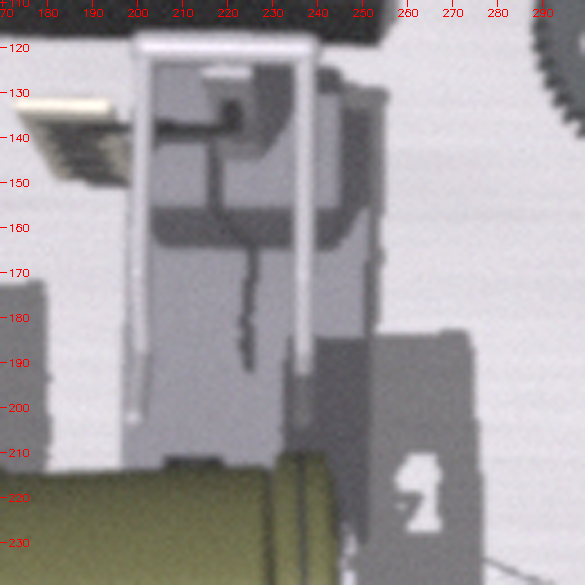

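The tips are at scene (246,162) and (275,154). The basket sits level in front of them, bar above tip height, and its uprights are outside the prongs. I'll move it in slowly.

```bash
python3 -m handwheel '[[0,[0.1,0,1],0],[0,[-0.1,0,2.5],0],[0,[-0.1,0,4.5],0],[0,[-0.1,0,6.5],0],[0,[-0.1,0,8.5],0],[0,[-0.1,0,10.5],0],[0,[-0.1,0,12],0],[0,[-0.1,0,12.9],0],[0,[-0.1,0,12.9],0],[0,[-0.1,0,12.9],0]]'
python3 - <<'E'
from h import *
s=C(cam("scene"));crop(s,210,120,130,110,6,"pics/s5.png");t=C(cam("top"));crop(t,170,110,130,130,4.5,"pics/t5.png")
E
python3 go.py .558 .0742 .265 0.9
```

```text
clock: 9.75
position: [0.5573, 0.0783, 0.298]
eef_rot: [0.505, -0.497, 0.495, -0.503]
ft_force: [-0.2, -1.2, -3.4]
gripper_width: 0.0169
t 9.85 pos [0.5573 0.0784 0.2982] yaw 0.89 ydown [-0.003  0.    -1.   ] F [ 0.31  0.24 -3.97] w 0.0175 j [ 0.04 -0.09  1.79  0.    1.45  0.03]
shift cm [0.42 3.32 0.08] turn -0.01
```

View pics/s5.png

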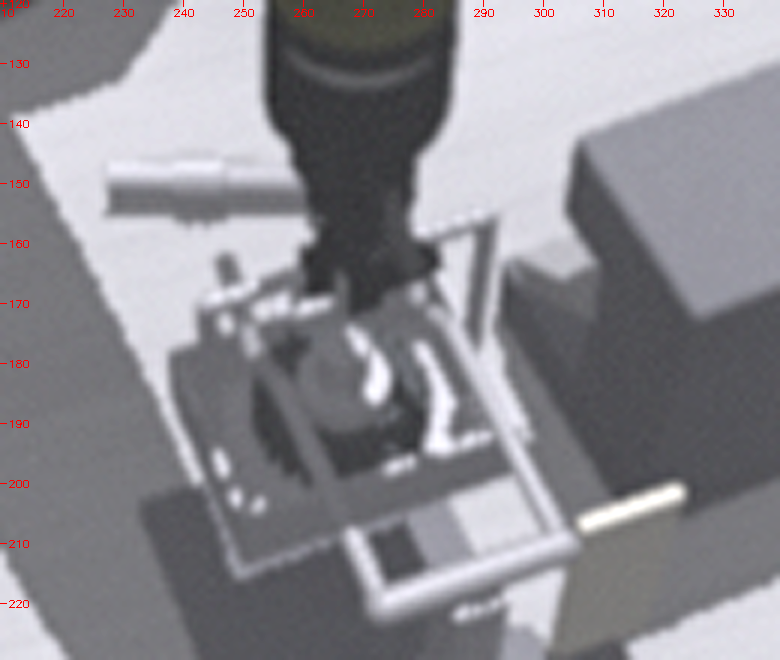

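View pics/t5.png

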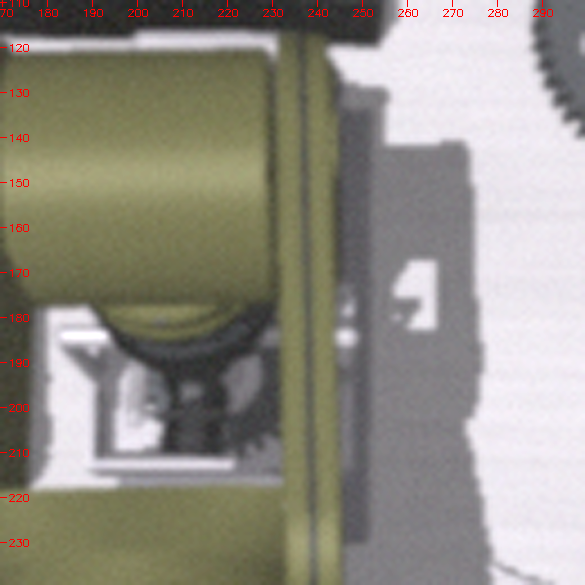

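Both prongs pass under the bar, between bar and basket. The basket sits about 4 mm too far to +y (gaps of roughly 7 and 12 px), so I'll centre it before lowering.

```bash
python3 -m handwheel '[[0,[0.25,0,0.05],0],[0,[0.45,0.4,0.05],0],[0,[0.45,1.2,0.05],0],[0,[0.45,2.1,0.05],0],[0,[0.45,3,0.05],0],[0,[0.45,3.3,0.05],0],[0,[0.45,3.5,0.05],0]]'
python3 - <<'E'
from h import *
for i in range(3):
    s=C(cam("scene")); print(ctrl.observe()["ft_force"].round(2))
crop(s,210,120,130,110,6,"pics/s6.png")
E
python3 go.py .558 .0742 .24 0.9
```

```text
clock: 10.72
position: [0.5577, 0.0739, 0.2629]
eef_rot: [0.505, -0.497, 0.495, -0.503]
ft_force: [0.6, -0.5, -3.4]
gripper_width: 0.0171
[-0.96  0.36 -4.15]
[-0.97 -0.14 -4.05]
[ 0.59 -0.34 -4.18]
t 10.88 pos [0.5579 0.0739 0.2635] yaw 0.9 ydown [-0.002  0.    -1.   ] F [ 0.59 -0.34 -4.18] w 0.0168 j [ 0.04 -0.08  1.83  0.    1.39  0.02]
shift cm [-0.03  2.35  0.02] turn -0.0
```

View pics/s6.png

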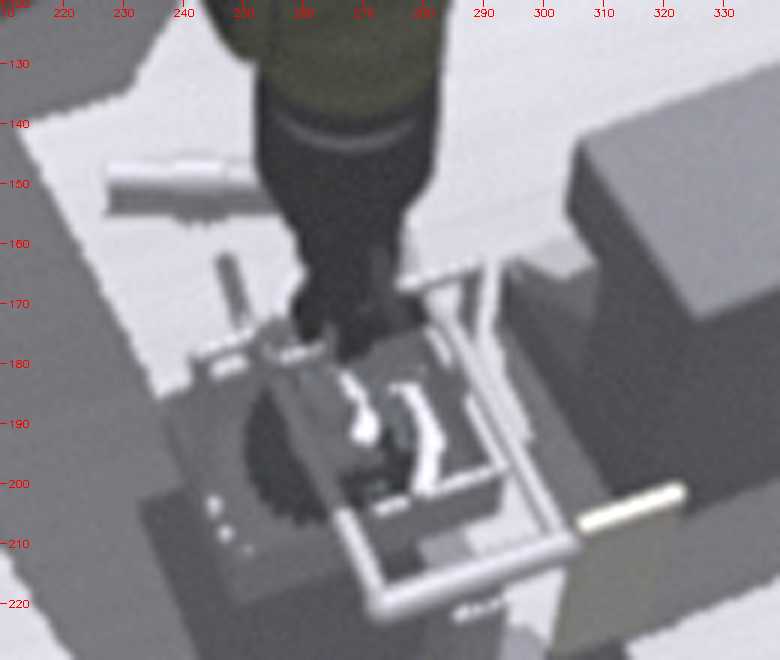

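The bar now lies symmetrically over both V's, with its ends at (242,180) and (291,163). Now I'll ease it down.

```bash
python3 -m handwheel '[[0,[0,0.2,0],0],[0,[0,0.4,0],0],[0,[0,0.6,0],0],[0,[0,0.8,0],0],[0,[0,1.0,0],0],[0,[0,1.2,0],0],[0,[0,1.4,0],0],[0,[0,1.6,0],0],[0,[0,1.7,0],0],[0,[0,1.8,0],0]]'
python3 - <<'E'
from h import *
for i in range(4):
    s=C(cam("scene")); o=ctrl.observe();print(o["ft_force"].round(2),o["torque"].round(3),o["position"].round(4))
E
```

```text
clock: 12.12
position: [0.5579, 0.0739, 0.2455]
eef_rot: [0.504, -0.497, 0.495, -0.503]
ft_force: [-1.4, -0.7, -1.3]
gripper_width: 0.0174
[-0.76 -0.79  0.43] [-0.047  0.126 -0.029] [0.5578 0.0739 0.2454]
[-0.18 -0.33 -1.71] [-0.016  0.11  -0.043] [0.5578 0.0739 0.2454]
[-0.46  0.14 -0.93] [-0.041  0.12  -0.005] [0.5578 0.0739 0.2455]
[-1.05 -0.32 -1.75] [-0.051  0.116 -0.006] [0.5578 0.0739 0.2455]
```

```bash
python3 -m handwheel '[[0,[0,0.2,0],0],[0,[0,0.4,0],0],[0,[0,0.6,0],0],[0,[0,0.8,0],0],[0,[0,0.9,0],0],[0,[0,0.9,0],0],[0,[0,0.9,0],0]]'
python3 - <<'E'
from h import *
F=[]
for i in range(12):
    s=C(cam("scene")); o=ctrl.observe();F.append(np.r_[o["ft_force"],o["torque"]])
print(np.mean(F,0).round(3),np.std(F,0).round(2),o["position"])
crop(s,210,120,130,110,6,"pics/s7.png")
E
```

```text
clock: 13.2
position: [0.5579, 0.0739, 0.2366]
eef_rot: [0.504, -0.497, 0.495, -0.503]
ft_force: [-0.6, -0.3, 1.0]
gripper_width: 0.0171
[-1.063  0.076  0.804 -0.088  0.145 -0.036] [0.38 0.41 0.32 0.03 0.03 0.02] [0.55786622 0.07394637 0.23656515]
```

View pics/s7.png

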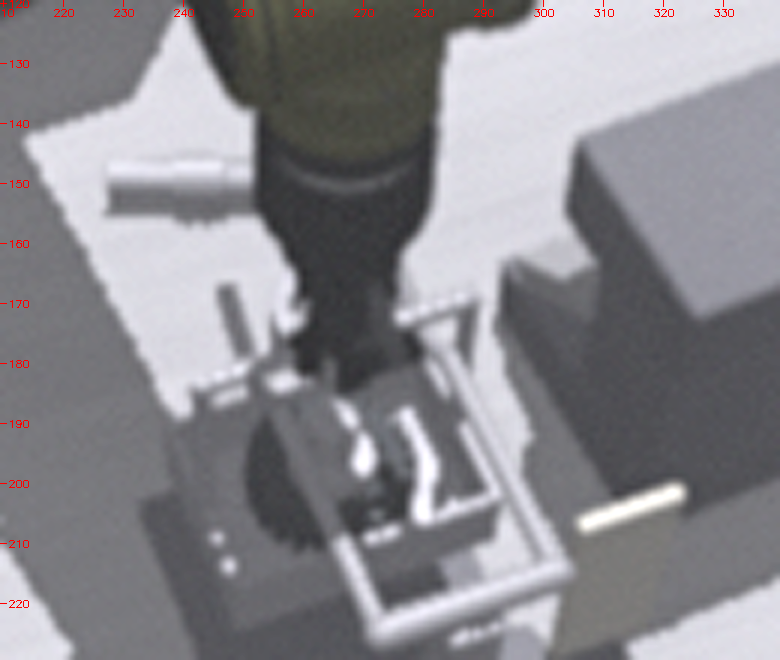

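The hook has sunk with the basket (its back bar moved from row 209 to about 214), and the wrist is nearly unloaded, slightly over-pressed. I'll raise 2 mm and release gently.

```bash
python3 -m handwheel '[[0,[0,-0.1,-0.05],0],[0,[0,-0.2,-0.1],0],[0,[0,-0.2,-0.1],0]]' 20
python3 - <<'E'
from h import *
F=[]
for i in range(8):
    s=C(cam("scene")); o=ctrl.observe();F.append(np.r_[o["ft_force"],o["torque"]])
print(np.mean(F,0).round(3),o["position"])
E
```

```text
clock: 14.18
position: [0.5575, 0.0739, 0.2391]
eef_rot: [-0.504, 0.496, -0.496, 0.504]
ft_force: [2.3, -0.3, 0.1]
gripper_width: 0.0169
[ 4.301e+00 -8.800e-02  2.000e-01  2.000e-03 -6.980e-01 -1.010e-01] [0.55733226 0.07392931 0.23884516]
```

```bash
python3 -m handwheel '[[0,[0,0,0.03],0],[0,[0,0,0.04],0]]' 20
python3 - <<'E'
from h import *
F=[]
for i in range(6):
    s=C(cam("scene")); o=ctrl.observe();F.append(np.r_[o["ft_force"],o["torque"]])
print(np.mean(F,0).round(3),o["position"])
E
```

```text
clock: 14.82
position: [0.5575, 0.0739, 0.2386]
eef_rot: [0.504, -0.497, 0.496, -0.504]
ft_force: [1.3, -0.5, 0.0]
gripper_width: 0.017
[ 2.242 -0.153  0.118 -0.006 -0.342 -0.13 ] [0.55747863 0.07391958 0.23864954]
```

```bash
python3 -m handwheel '[[0.22,[0,0,0.03],0],[0.24,[0,0,0.03],0],[0.27,[0,0,0.03],0],[0.3,[0,0,0.03],0],[0.35,[0,0,0.03],0],[0.4,[0,0,0.03],0],[0.45,[0,0,0.03],0]]' 20
python3 - <<'E'
from h import *
for i in range(3):
    s=C(cam("scene")); o=ctrl.observe();print(o["ft_force"].round(2))
crop(s,210,120,130,110,6,"pics/s8.png");print(o["position"],o["gripper_width"])
E
```

```text
clock: 16.0
position: [0.5578, 0.0739, 0.2387]
eef_rot: [0.504, -0.497, 0.496, -0.504]
ft_force: [-0.4, -0.2, 0.1]
gripper_width: 0.0383
[-0.15 -0.3   0.81]
[-0.68  0.03  0.26]
[-0.14  0.45 -0.72]
[0.55778823 0.07390914 0.23865553] 0.03839442659835849
```

View pics/s8.png

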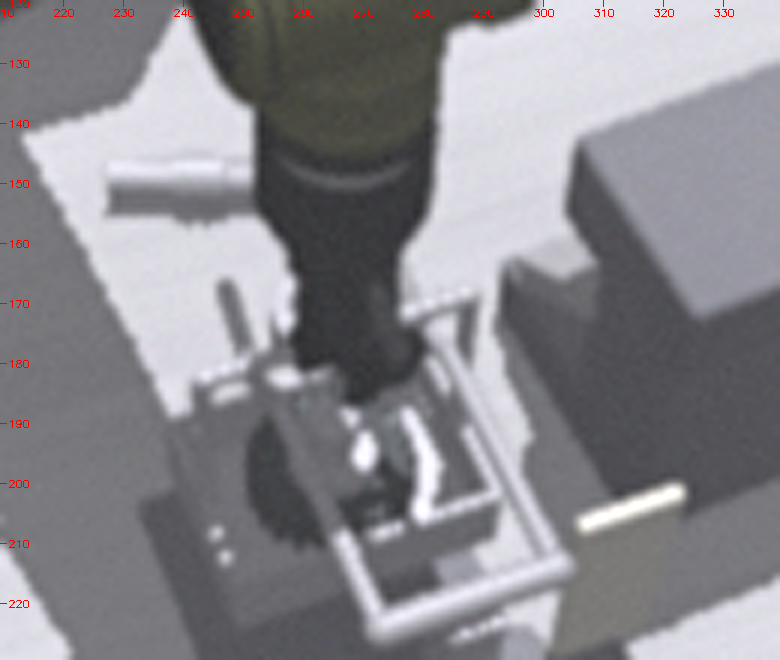

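Released, and the hook stays put with its back bar at about row 214. I'll go straight up.

```bash
python3 -m handwheel '[[0.45,[0,-0.5,0],0],[0.45,[0,-1.5,0],0],[0.45,[0,-3,0],0],[0.45,[0,-6,0],0],[0.45,[0,-10,0],0],[0.45,[0,-12,0],0],[0.45,[0,-12,0],0]]' 20
python3 - <<'E'
from h import *
s=C(cam("scene"));t=C(cam("top"));crop(s,210,120,130,110,6,"pics/s9.png")
pickle.dump((s,t),open("/tmp/c9.pkl","wb"))
E
python3 go.py .40 .2955 .30 3.8
```

```text
clock: 17.02
position: [0.5587, 0.0739, 0.3611]
eef_rot: [-0.503, 0.495, -0.497, 0.505]
ft_force: [0.1, -0.3, 0.2]
gripper_width: 0.0384
t 17.12 pos [0.5576 0.0739 0.3574] yaw 0.89 ydown [-0.003  0.    -1.   ] F [-0.76  0.32 -0.89] w 0.0381 j [ 0.04 -0.11  1.71  0.    1.55  0.02]
shift cm [-22.4   5.8 -15.4] turn -2.91
```

View pics/s9.png

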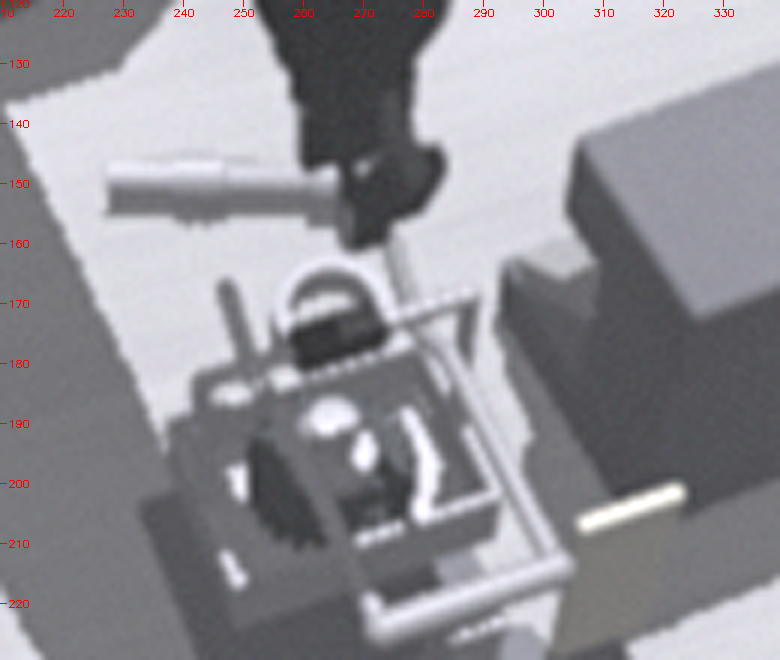

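The basket hangs on both prongs with its bar level, and the gripper is clear. Next is the console. The fingers will be open and in line with the console's x, so one fingertip can reach under the overhang while the body stays in front of it.

```bash
python3 go.py .365 .2937 .20 3.8; python3 -m handwheel '[[0.45,[-3,0,-3],0],[0.45,[-6,0,-7],-1],[0.6,[-9,0,-11],-2],[0.8,[-13,0,-15],-2.9],[1,[-17,2,-18],-2.9],[1,[-21,5,-19],-2.9],[1,[-22.2,9,-19],-2.9],[1,[-22.2,13,-19],-2.9],[1,[-22.2,15.5,-19],-2.9],[1,[-22.2,15.7,-19],-2.9]]' 100;python3 -m handwheel '[[1,[0,0,0],0]]'
python3 - <<'E'
from h import *
s=C(cam("scene"));t=C(cam("top"));crop(s,260,90,130,110,6,"pics/s10.png");crop(t,80,160,120,130,4.6,"pics/t10.png")
E
python3 go.py .3653 .2937 .163 3.8
```

```text
t 17.12 pos [0.5576 0.0739 0.3574] yaw 0.89 ydown [-0.003  0.    -1.   ] F [-0.76  0.32 -0.89] w 0.0381 j [ 0.04 -0.11  1.71  0.    1.55  0.02]
shift cm [-22.28  15.81 -18.86] turn -2.91
clock: 18.38
position: [0.3614, 0.2916, 0.1967]
eef_rot: [0.52, -0.485, 0.482, -0.513]
ft_force: [-0.6, 0.3, -1.0]
gripper_width: 0.0855
clock: 18.5
position: [0.3614, 0.2916, 0.1968]
eef_rot: [0.52, -0.485, 0.482, -0.513]
ft_force: [-0.6, 0.1, -0.0]
gripper_width: 0.0854
t 18.6 pos [0.3616 0.2916 0.1972] yaw 3.79 ydown [-0.01  -0.004 -1.   ] F [ 0.05  0.26 -0.29] w 0.0851 j [ 0.56 -0.26  2.1   0.    1.31  0.5 ]
shift cm [-0.2   3.41  0.42] turn -0.01
```

View pics/s10.png

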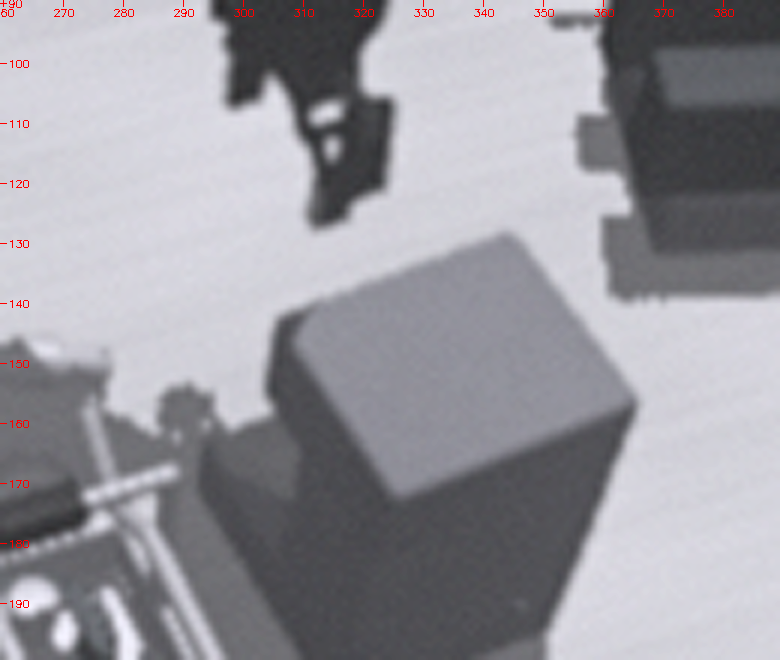

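View pics/t10.png

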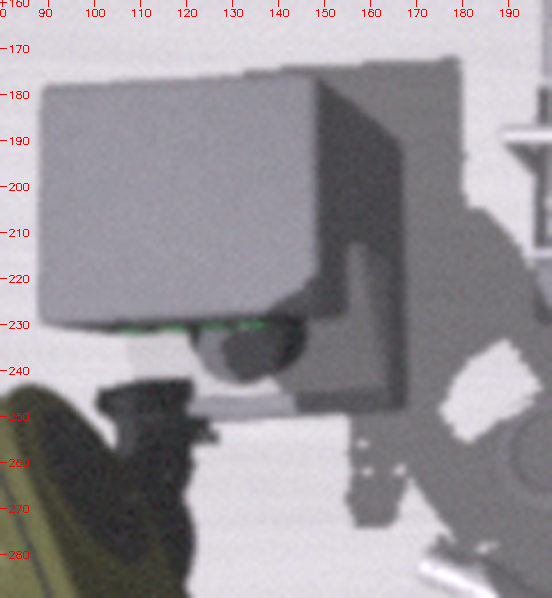

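Run:
```python
from h import *
s=C(cam("scene"));t=C(cam("top"))
c=np.array([.3616,.2916]);u=np.array([.9978,.066]);v=np.array([-.066,.9978])
for z in(.178,.191,.23,.27):
  for w in(-.011,.011):
    P=np.r_[c+.057*u+w*v,z];print(z,w,t.p(P).round(1),s.p(P).round(1))
con=np.array([.468,.3005]);
for x,z in((-.014,.117),(-.019,.113)): P=np.r_[con+x*u,z];print("cap",P,t.p(P),s.p(P))
crop(t,80,160,80,110,5.5,"pics/t11.png",10);crop(s,280,80,80,90,6,"pics/s11.png")
```

```text
0.178 -0.011 [[129.3 250. ]] [[311.5 132.8]]
0.178 0.011 [[119.9 250.5]] [[317.6 130.6]]
0.191 -0.011 [[127.6 250. ]] [[312.  130.1]]
0.191 0.011 [[118.  250.5]] [[318.2 127.9]]
0.23 -0.011 [[122. 250.]] [[313.5 121.7]]
0.23 0.011 [[111.9 250.5]] [[319.9 119.5]]
0.27 -0.011 [[115.6 250. ]] [[315.2 112.6]]
0.27 0.011 [[105.  250.5]] [[321.7 110.3]]
cap [0.4540308 0.299576  0.117    ] [[131.75283403 236.10974687]] [[318.04512654 151.65304645]]
cap [0.4490418 0.299246  0.113    ] [[132.22934571 238.14456449]] [[317.12791456 151.27582777]]
```

View pics/t11.png

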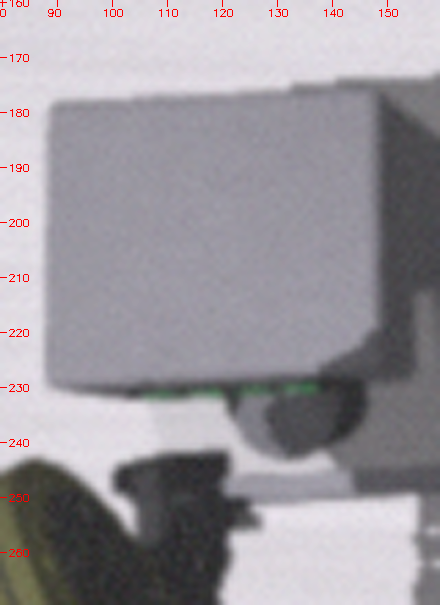

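View pics/s11.png

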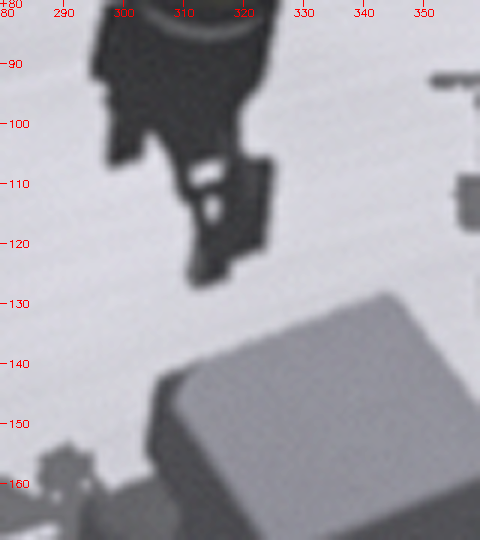

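The hand's finger knuckle bulges about 75 mm outward, seen at top (101–121, 242). With the jaw in line with the console's x it would meet the read-out box. Turning the jaw about 50° lets a fingertip corner lead, with the knuckle and body clear.

```bash
python3 go.py .3791 .2579 .17 53.8
```

```text
t 18.7 pos [0.3619 0.2918 0.1978] yaw 3.79 ydown [-0.009 -0.003 -1.   ] F [0.24 0.04 0.01] w 0.0852 j [ 0.56 -0.26  2.1   0.    1.31  0.5 ]
shift cm [3.49 2.78 1.51] turn -50.01
```

```bash
python3 -m handwheel '[[1,[1,0,0],-10],[1,[2,0,0],-20],[1,[3,0,0.5],-30],[1,[3.5,1,1],-40],[1,[3.5,2.5,1.5],-50],[1,[3.5,2.8,1.5],-50],[1,[3.5,2.8,1.5],-50],[1,[3.5,2.8,1.5],-50]]'
python3 - <<'E'
from h import *
s=C(cam("scene"));t=C(cam("top"));crop(t,80,170,80,100,5.8,"pics/t12.png",10);crop(s,270,70,100,100,5.8,"pics/s12.png")
E
python3 go.py .3791 .2579 .142 53.8
```

```text
clock: 19.7
position: [0.3792, 0.2581, 0.1707]
eef_rot: [0.674, -0.222, 0.218, -0.67]
ft_force: [0.3, 0.3, -0.3]
gripper_width: 0.0853
t 19.8 pos [0.3792 0.258  0.1705] yaw 53.76 ydown [-0.008 -0.003 -1.   ] F [0.18 0.42 0.06] w 0.0856 j [ 0.48 -0.25  2.14  0.    1.26 -0.46]
shift cm [0.01 2.85 0.01] turn -0.04
```

View pics/t12.png

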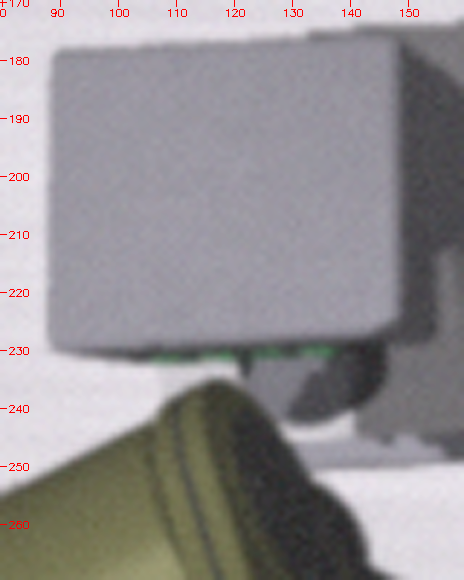

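View pics/s12.png

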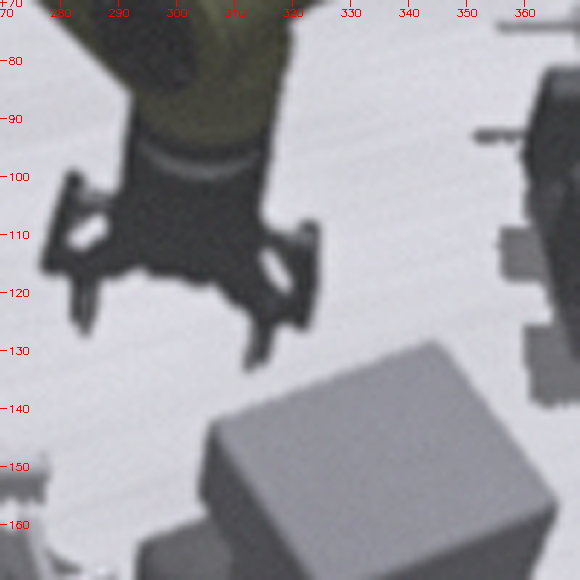

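Run:
```python
from h import *
s,_=pickle.load(open("/tmp/c9.pkl","rb"))
for z in(.15,.157,.164,.171):
  print(z,s.p([.4087,.2983,z]).round(1), s.p([.379-.0295,.258-.0403,z]).round(1))
for K in(.07,.075,.08):
  for z in(.19,.2,.21): print(K,z,s.p([.379+K*.591,.258+K*.807,z]).round(1))
```

```text
0.15 [[313.  134.9]] [[282.7 128.4]]
0.157 [[313.3 133.5]] [[282.8 127. ]]
0.164 [[313.5 132.1]] [[283.  125.5]]
0.171 [[313.8 130.7]] [[283.1 124.1]]
0.07 0.19 [[320.9 128. ]]
0.07 0.2 [[321.3 125.9]]
0.07 0.21 [[321.8 123.8]]
0.075 0.19 [[322.5 128.4]]
0.075 0.2 [[322.9 126.3]]
0.075 0.21 [[323.4 124.1]]
0.08 0.19 [[324.  128.7]]
0.08 0.2 [[324.5 126.6]]
0.08 0.21 [[325.  124.4]]
```

```bash
python3 go.py .3888 .2585 .1339 53.8
```

```text
t 19.8 pos [0.3792 0.258  0.1705] yaw 53.76 ydown [-0.008 -0.003 -1.   ] F [0.18 0.42 0.06] w 0.0856 j [ 0.48 -0.25  2.14  0.    1.26 -0.46]
shift cm [0.77 3.65 0.63] turn -0.04
```

```bash
python3 -m handwheel '[[1,[0,1,0],0],[1,[0.2,2.3,0.2],0],[1,[0.6,3.2,0.5],0],[1,[0.8,3.65,0.6],0],[1,[0.8,3.65,0.6],0]]'
python3 - <<'E'
from h import *
s=C(cam("scene"));t=C(cam("top"));crop(t,80,200,80,60,8,"pics/t13.png",10);crop(s,280,90,80,90,6,"pics/s13.png")
E
python3 go.py .3888 .2585 .1339 53.8
```

```text
clock: 20.42
position: [0.3888, 0.2579, 0.1332]
eef_rot: [0.674, -0.223, 0.217, -0.67]
ft_force: [-0.4, 0.0, 1.3]
gripper_width: 0.0854
t 20.52 pos [0.3891 0.2581 0.134 ] yaw 53.76 ydown [-0.008 -0.003 -1.   ] F [0.76 0.7  0.41] w 0.0856 j [ 0.47 -0.18  2.15  0.    1.18 -0.47]
shift cm [-0.04  0.01  0.02] turn -0.04
```

View pics/t13.png

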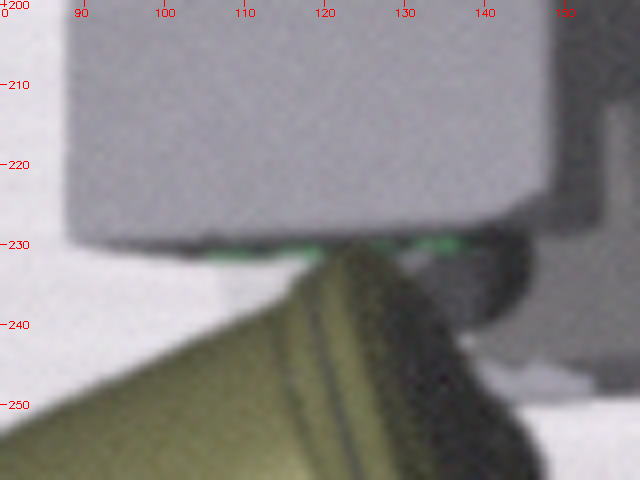

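View pics/s13.png

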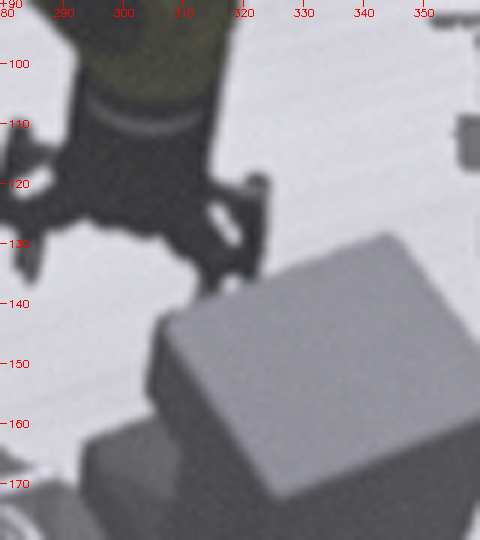

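Run:
```python
from h import *
s,t=pickle.load(open("/tmp/c9.pkl","rb"))
for z in(.2,.25,.3,.35,.4):
  print(z,s.p([.389,.258,z]).round(1), s.p([.43,.258,z]).round(1),t.p([.389,.258,z]).round(1),t.p([.439,.258,z]).round(1))
```

```text
0.2 [[300.5 123.5]] [[306.  133.1]] [[137.1 263.6]] [[138.5 241.5]]
0.25 [[302.1 112.4]] [[307.8 122.1]] [[130.3 264.4]] [[131.9 240.9]]
0.3 [[303.8 100.6]] [[309.7 110.4]] [[122.5 265.4]] [[124.3 240.2]]
0.35 [[305.6  87.8]] [[311.8  97.8]] [[113.6 266.5]] [[115.7 239.5]]
0.4 [[307.6  74.1]] [[314.1  84.2]] [[103.3 267.8]] [[105.6 238.6]]
```

The flange is well above the box, at about z 0.29. Now I'll advance along the stroke, [0.493, 0.766, 0.414] per cm.

```bash
python3 -m handwheel '[[1,[0.2,0.31,0.17],0],[1,[0.39,0.61,0.33],0],[1,[0.59,0.92,0.5],0],[1,[0.59,0.92,0.5],0]]';python3 -m handwheel '[[1,[0.1,0.15,0.08],0],[1,[0.1,0.15,0.08],0]]';python3 -m handwheel '[[1,[0.1,0.15,0.08],0],[1,[0.1,0.15,0.08],0]]'; python3 go.py .4016 .2594 .1186 53.8
```

```text
clock: 21.02
position: [0.3967, 0.2585, 0.1244]
eef_rot: [0.674, -0.222, 0.218, -0.67]
ft_force: [0.4, 0.3, -0.2]
gripper_width: 0.0853
clock: 21.28
position: [0.3979, 0.2585, 0.1228]
eef_rot: [0.674, -0.223, 0.218, -0.67]
ft_force: [-0.4, 0.7, 0.1]
gripper_width: 0.0858
clock: 21.52
position: [0.3992, 0.2586, 0.1211]
eef_rot: [0.674, -0.223, 0.217, -0.67]
ft_force: [0.0, -0.5, 0.8]
gripper_width: 0.0853
t 21.52 pos [0.3992 0.2586 0.1211] yaw 53.74 ydown [-0.009 -0.003 -1.   ] F [ 0.01 -0.54  0.82] w 0.0853 j [ 0.46 -0.14  2.14  0.    1.15 -0.48]
shift cm [0.15 0.25 0.21] turn -0.06
```

```bash
for i in 1 2 3; do :; done; python3 -m handwheel '[[1,[0.1,0.15,0.08],0],[1,[0.1,0.15,0.08],0]]';python3 -m handwheel '[[1,[0.1,0.15,0.08],0],[1,[0.1,0.15,0.08],0]]'; python3 -m handwheel '[[1,[0.1,0.15,0.08],0],[1,[0.1,0.15,0.08],0]]'; python3 go.py
```

```text
clock: 21.78
position: [0.4004, 0.2585, 0.1195]
eef_rot: [0.674, -0.223, 0.217, -0.67]
ft_force: [0.4, 0.7, 0.7]
gripper_width: 0.0854
clock: 22.02
position: [0.4017, 0.2585, 0.1178]
eef_rot: [0.674, -0.223, 0.217, -0.67]
ft_force: [0.4, 0.5, 0.1]
gripper_width: 0.0855
clock: 22.28
position: [0.403, 0.2585, 0.1161]
eef_rot: [0.674, -0.223, 0.217, -0.67]
ft_force: [-0.0, -0.0, -0.4]
gripper_width: 0.0853
t 22.27 pos [0.403  0.2585 0.1161] yaw 53.73 ydown [-0.009 -0.004 -1.   ] F [-0.03 -0.02 -0.36] w 0.0853 j [ 0.46 -0.13  2.14  0.    1.14 -0.48]
```

No contact yet, so the cap is lower than estimated. I'll go straight down to keep clear of the box.

```bash
python3 -m handwheel '[[1,[0,0.15,0],0],[1,[0,0.15,0],0]]';python3 -m handwheel '[[1,[0,0.15,0],0],[1,[0,0.15,0],0]]'; python3 -m handwheel '[[1,[0,0.1,0],0],[1,[0,0.1,0],0]]';  python3 go.py
```

```text
clock: 22.52
position: [0.4032, 0.2587, 0.1151]
eef_rot: [0.674, -0.223, 0.217, -0.67]
ft_force: [-1.1, -0.5, 2.7]
gripper_width: 0.0857
clock: 22.78
position: [0.4036, 0.2588, 0.114]
eef_rot: [0.674, -0.222, 0.218, -0.67]
ft_force: [0.2, -1.0, 4.3]
gripper_width: 0.0855
clock: 23.02
position: [0.4038, 0.259, 0.1133]
eef_rot: [0.674, -0.222, 0.218, -0.67]
ft_force: [0.1, -0.7, 5.0]
gripper_width: 0.0854
t 23.02 pos [0.4038 0.259  0.1133] yaw 53.73 ydown [-0.007 -0.002 -1.   ] F [ 0.12 -0.68  4.95] w 0.0854 j [ 0.46 -0.13  2.14  0.    1.13 -0.48]
```

Contact, and the force is rising gently. Now I'll press along the stroke.

```bash
python3 -m handwheel '[[1,[0.1,0.15,0.08],0],[1,[0.1,0.15,0.08],0]]';python3 -m handwheel '[[1,[0.1,0.15,0.08],0],[1,[0.1,0.15,0.08],0]]'; python3 go.py
python3 - <<'E'
from h import *
s=C(cam("scene"));t=C(cam("top"));crop(t,80,200,80,60,8,"pics/t14.png",10);crop(s,280,100,80,90,6,"pics/s14.png")
E
```

```text
clock: 23.28
position: [0.4052, 0.2591, 0.1119]
eef_rot: [0.674, -0.222, 0.218, -0.67]
ft_force: [-1.8, -0.4, 5.2]
gripper_width: 0.0857
clock: 23.52
position: [0.4064, 0.2591, 0.1104]
eef_rot: [0.674, -0.222, 0.218, -0.67]
ft_force: [-2.2, -1.3, 6.5]
gripper_width: 0.0855
t 23.52 pos [0.4064 0.2591 0.1104] yaw 53.73 ydown [-0.008 -0.002 -1.   ] F [-2.17 -1.26  6.54] w 0.0855 j [ 0.46 -0.12  2.14  0.    1.13 -0.48]
```

View pics/s14.png

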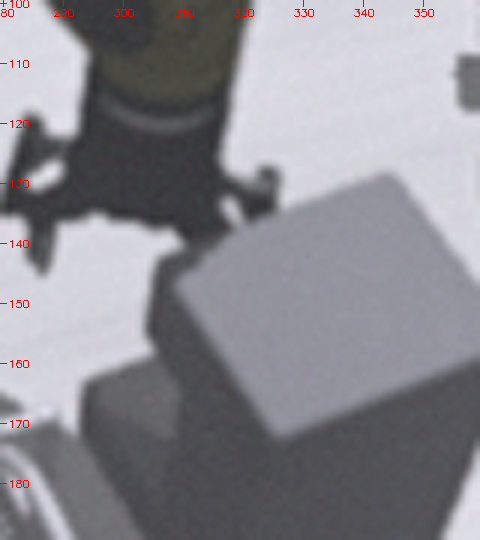

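View pics/t14.png

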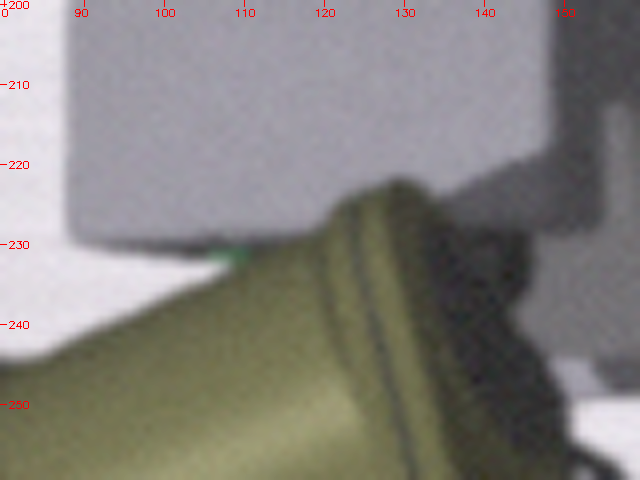

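The axial force of about 6.4 N means it is roughly half pressed, and the knuckle still clears the box. I'll continue.

```bash
python3 -m handwheel '[[1,[0.1,0.15,0.08],0],[1,[0.15,0.23,0.12],0],[1,[0.15,0.23,0.12],0]]'; python3 go.py
```

```text
clock: 24.0
position: [0.4081, 0.2593, 0.1085]
eef_rot: [0.674, -0.223, 0.217, -0.67]
ft_force: [-3.9, -2.5, 8.8]
gripper_width: 0.0851
t 24.0 pos [0.4081 0.2593 0.1085] yaw 53.74 ydown [-0.009 -0.002 -1.   ] F [-3.89 -2.49  8.77] w 0.0851 j [ 0.45 -0.11  2.14  0.    1.12 -0.48]
```

```bash
python3 -m handwheel '[[1,[0.12,0.19,0.1],0],[1,[0.12,0.19,0.1],0]]'; python3 go.py
```

```text
clock: 24.25
position: [0.4094, 0.2594, 0.1069]
eef_rot: [0.674, -0.223, 0.217, -0.67]
ft_force: [-4.5, -2.2, 9.4]
gripper_width: 0.0858
t 24.25 pos [0.4094 0.2594 0.1069] yaw 53.75 ydown [-0.01  -0.003 -1.   ] F [-4.45 -2.18  9.37] w 0.0858 j [ 0.45 -0.1   2.13  0.    1.12 -0.49]
```

```bash
python3 -m handwheel '[[1,[0.06,0.1,0.05],0],[1,[0.06,0.1,0.05],0]]'; python3 go.py
```

```text
clock: 24.5
position: [0.4097, 0.2595, 0.1066]
eef_rot: [0.674, -0.223, 0.216, -0.67]
ft_force: [-5.7, -2.9, 10.5]
gripper_width: 0.0855
t 24.5 pos [0.4097 0.2595 0.1066] yaw 53.77 ydown [-0.011 -0.003 -1.   ] F [-5.71 -2.93 10.5 ] w 0.0855 j [ 0.45 -0.1   2.13  0.    1.12 -0.49]
```

The stop is reached: 1.2 mm commanded gave only 0.4 mm, at about 12 N. I'll press slightly firmer, hold, then back off along the stroke.

```bash
python3 -m handwheel '[[1,[0.1,0.16,0.08],0],[1,[0.1,0.16,0.08],0],[1,[0.1,0.16,0.08],0]]'; python3 go.py; python3 -m handwheel '[[1,[-0.2,-0.31,-0.17],0],[1,[-0.5,-0.77,-0.41],0],[1,[-1,-1.53,-0.83],0],[1,[-1.7,-2.7,-1.4],0],[1,[-2.5,-3.8,-2.1],0],[1,[-2.5,-3.8,-2.1],0]]'
python3 - <<'E'
from h import *
s=C(cam("scene"));t=C(cam("top"));crop(t,80,170,80,100,5.8,"pics/t15.png",10);crop(s,200,100,150,130,5,"pics/s15.png")
E
python3 go.py .36 .25 .3 53
```

```text
clock: 24.88
position: [0.41, 0.2595, 0.1063]
eef_rot: [0.675, -0.224, 0.215, -0.669]
ft_force: [-10.2, -5.9, 16.4]
gripper_width: 0.0855
t 24.88 pos [0.41   0.2595 0.1063] yaw 53.81 ydown [-0.015 -0.004 -1.   ] F [-10.22  -5.89  16.37] w 0.0855 j [ 0.45 -0.1   2.13  0.    1.12 -0.49]
clock: 25.62
position: [0.3779, 0.2578, 0.146]
eef_rot: [0.674, -0.223, 0.215, -0.67]
ft_force: [0.0, 0.4, 0.0]
gripper_width: 0.0856
t 25.73 pos [0.3779 0.2575 0.145 ] yaw 53.83 ydown [-0.014 -0.004 -1.   ] F [ 0.88 -0.39 -0.82] w 0.0855 j [ 0.48 -0.22  2.16  0.    1.21 -0.46]
shift cm [ -1.15 -15.47  -1.84] turn 0.83
```

View pics/s15.png

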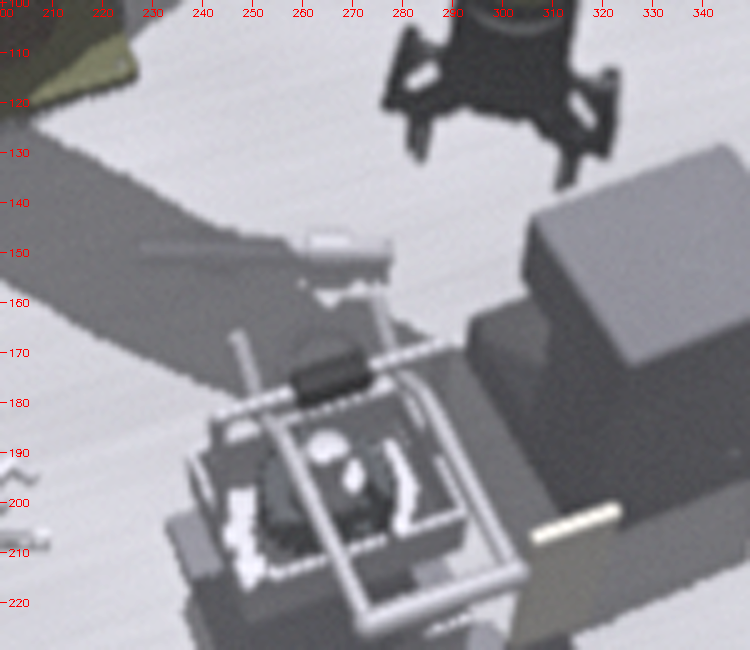

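View pics/t15.png

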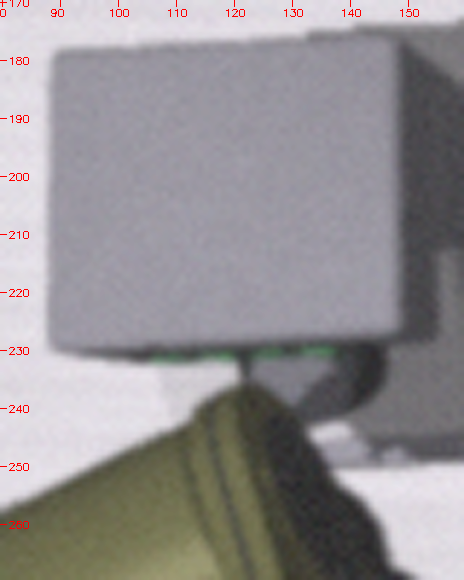

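The stop was real: the force rose from 10 to about 19 N over 0.4 mm, after roughly 10.5 mm of travel from contact. It was fully down for about 0.6 s. I'll retract for a final look.

```bash
python3 -m handwheel '[[1,[-2.5,-1,-2],0],[1,[-4,-5,-4],0],[1,[-6,-10,-6],0],[1,[-6,-15,-6],0],[1,[-6,-15,-6],0],[1,[-6,-15,-6],0],[1,[-6,-15,-6],0],[1,[-6,-15,-6],0]]'
python3 - <<'E'
from h import *
s=C(cam("scene"));t=C(cam("top"));crop(t,80,170,80,100,5.8,"pics/t16.png",10);crop(s,80,100,270,200,2.9,"pics/s16.png",20)
s0,t0=pickle.load(open("/tmp/c0.pkl","rb"))
a=t.im[229:246,120:146].astype(int).mean(2);b=t0.im[229:246,120:146].astype(int).mean(2);print("cap diff",abs(a-b).mean())
for n in("ring_basket_handle",):print(np.round(ctrl.outline_of(n,"scene")[0]["bbox"],1))
E
python3 go.py
```

```text
clock: 26.72
position: [0.2959, 0.2447, 0.2945]
eef_rot: [0.676, -0.225, 0.214, -0.669]
ft_force: [-0.6, 0.7, -0.8]
gripper_width: 0.0855
cap diff 1.873303167420815
[117.2 216.6  60.3  45.1]
t 26.88 pos [0.2961 0.2449 0.2955] yaw 53.82 ydown [-0.015 -0.004 -1.   ] F [-0.56  0.09 -0.51] w 0.0852 j [ 0.55 -0.53  2.13  0.    1.55 -0.39]
```

View pics/s16.png

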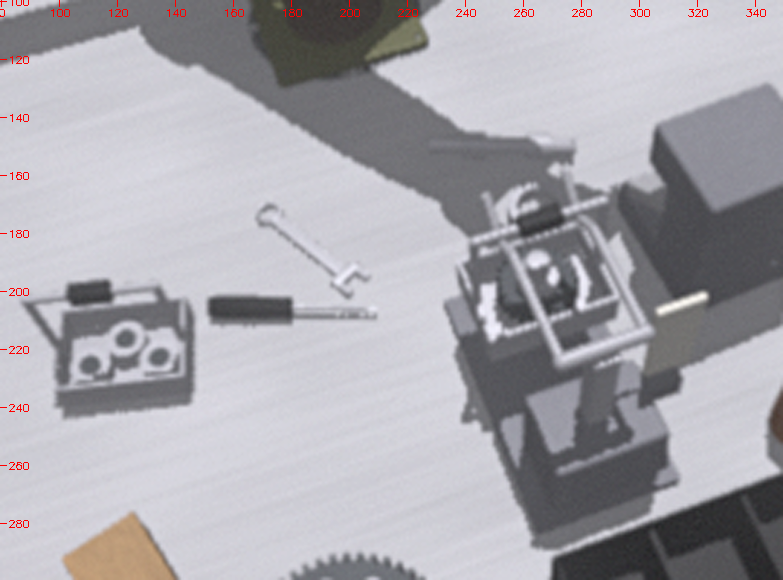

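View pics/t16.png

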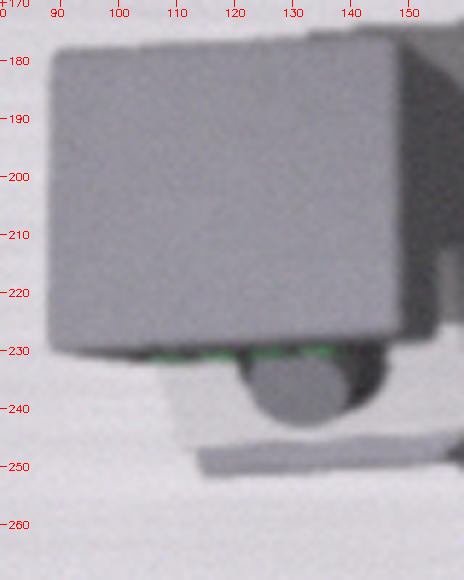

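The scene view shows the basket hanging level on both prongs, with the grip at (265,173), and the ring basket unmoved at (118,217). In the top view the cap is back up at (131,237), matching the first picture. Handing in.

```bash
python3 -c "
from station import ctrl
print(ctrl.close_job())"
```

```text
the job is handed in; nothing more can be done
None
```

The gear basket is hanging on the sprung scale's hook, and the recorder button was pressed, held and let back up. I handed the job in at about 27 s.

- **Basket:** I picked it up by its grip, moved it in over the prongs from the open end and lowered it at about 16–20 mm/s. I let go once the wrist carried almost no load. The hook did not move when I opened the fingers, and the last picture shows the basket level on both prongs.
- **Button:** I pressed it along its slope with one open fingertip, with the hand turned about 50° so the knuckle cleared the read-out box. It travelled about 10.5 mm to the stop, stayed fully down for about 0.6 s, and the highest force I read was about 19 N. The picture of the cap afterwards matches the one from before.
- **Other basket:** it looks untouched; its outline differs by 1–2 pixels between the first and last pictures, which is within the network's error.

**Disagreements and limits:**
- The first grasp came out 9 mm too high, so I regripped lower before lifting.
- The basket was about 4 mm off sideways at the hook, and I corrected that before lowering.
- Just before release the wrist read a sideways force of about 4 N. I eased it to about 2 N, and it was gone after release.
- First contact with the button came later along the stroke than I had estimated from the pictures.
- The pointer's speed was never measured directly; I judged it only from the slow lowering and the still hook.

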